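# Clear the sanding bench

### The arm

A 7-joint arm with a two-finger parallel gripper is mounted at the origin on the work surface. World frame = base frame: x ahead of the robot, y to its left, z up, the work surface at z = 0. Lengths are in m, angles in rad, forces in N, time in s.
With the tool pointing down it reaches from about 0.425 to 0.875 m from the base axis. Payload 4.7 kg.
Tool frame: the origin (TCP) lies at the very end of the fingers, on their centre line; the grasp point (between the pads) lies 19 mm behind it; x points along the fingers, y is the direction in which the jaws open and shut, and the axes are right-handed (so a half turn about x gives the same grasp; the last joint's range is limited). The gripper opens to 87 mm and grips with 3 to 60 N. Pads are 19 mm wide; open, the fingers measure 117 mm over their backs; the gripper's body (75 mm by 190 mm) begins 51 mm behind the grasp point.
Start: joints at [1.141, 0.321, -0.07, 1.45, 0.023, 1.371, -0.057], TCP at [0.279, -0.587, 0.223] pointing down, gripper open.
Joint ranges: [-2.86, 2.86], [-0.3, 2.09], [-1.38, 1.24], [0.06, 2.45], [-1.56, 4.7], [0.09, 2.05], [-2.69, 2.69]. Speed limits (rad/s): [2.57, 2.57, 3.14, 3.14, 3.14, 3.14, 3.14].

### API

Orientations are given as a rotation vector (axis times angle).
In Python, from bench import ctrl gives the robot as it stands.
- The arm moves only by the tool step_arm, never from a script. Its argument "increments" is one flat list of numbers, 6 for each row, row after row: the shift along the tool's x, y, z in cm, then the turn, a rotation vector about the tool's x, y, z in rad. In form: [tx, ty, tz, ax, ay, az, tx, ty, tz, ax, ay, az, ...]. A call has 1 to 12 rows; each row shifts and turns the commanded pose from where the row before left it, along the tool's axes as they then stand; what a row does not reach is not made up. A row lasts 1/8 s, in which the tool goes at most 62.5 mm and 10.7 degrees, less where a joint would pass 70% of its speed; a pose out of reach is approached as far as the arm can. A call with a gripper value outside its range is refused whole. "fingers" is the opening in per cent of the stroke, from 0 (shut) to 100 (fully open), set as the call begins (left out, the last holds). The fingers move at their own pace and stop on an object; "force" is the grip in N (left out, the last holds). Time passes only in rows, so rows that do not move let the fingers close. It gives the time, the measured TCP pose, the force and the opening at its end, in the units of the state.
- ctrl.get_state(): the state, without advancing time (a new reading comes with each control period).
- ctrl.get_image(name): name is "scene" or "side" or "wrist"; returns the picture (480x640x3 uint8, red, green, blue); there is no depth.
- ctrl.camera_params(name): a dict with "vertical_fov" (degrees; the focal length in pixels is half the picture's height over the tangent of half this angle, whatever the lens; pixels are square), "cx", "cy" (the principal point, pixels), "k1" (the pictures are not rectified: a ray, as slopes to the right and down, at radius r is drawn at 1 + k1 r^2 times it, then the intrinsics apply), "R" (3x3) and "t" (3): a world point X has camera coordinates R X + t. Camera axes: x right, y down, z forward; pixel columns grow to the right and rows downward; lengths in m; the calibration is good to about 2 mm. A picture is of the moment at which its call begins: read the wrist's pose just before it. camera_params takes no time and is no camera call; for the wrist camera it gives the pose at the moment of the call.
- ctrl.close_job(): hands the job in, once; it reports no verdict.
Trained networks look in the newest picture that a camera, given by its name, has taken for a name from the list of things; names that differ only in an ending like _2 or _b are one class to them, and where a whole thing is asked for, a point or a joint stands for the part that bears it (a point fixed in the world has none). Each returns a list of dicts, best first, with "score" (0 to 1); they miss things now and then, are a little off and sometimes report something else, mostly with a low value. They report only what shows in the picture. A call takes as long as a camera call.
- ctrl.search_frame(camera, name): "xyz" ([x, y, z] in m, in the coordinates of the camera as it stood for that picture, good to about 4 mm: the middle of the surface that is visible of it).
- ctrl.silhouettes(camera, name): "pixels" (480x640 bool, what is visible of it).
- ctrl.spot_point(camera, name): "xyz" ([x, y, z] in m, in the coordinates of the camera as it stood for that picture, good to about 4 mm: a listed point, or the origin of a listed thing).
The state is a dict: "time": time; "joint_positions": joint angles; "qd": joint speeds; "joint_torque": joint torques, N m; "position": TCP position; "tool_rot": TCP orientation; "ft_force": force on the tool from outside, world axes, zero at the start; "torque": the same for the moment, N m; "grip_width": opening from 0.0 (shut) to 1.0 (fully open).
Only numpy, scipy, OpenCV 4.12 (cv2) and the standard library are available. Lean on these libraries where they do the work, as an engineer would, in place of code of your own. Each camera call takes 0.05 s, during which the arm holds its last target.

### The job

Clear the bench after sanding: first slide the yellow keeper along its bar until it is centred on the white mark, so that the chest's hatch is free, and leave it there. Then stow every sanding block in the grey chest, one to a bay, tilting it to get it in under the half roof and leaving it standing level on the chest floor with its handle up; put every spanner in the blue tray and every bar clamp in the red tray. Leave the small can, tape roll and glue bottle where they stand.

Things in the scene. Friction and masses are not known exactly. Their poses are not given: they have to be found in the camera images.
- chest: grey steel chest with a red half roof, fixed, 225 (x) x 292 (y) x 94 mm high. x points away from the robot, y left, origin at the centre of its underside. Floor and walls 5 mm; inside x -107 to +107, y -141 to +141 mm. The roof (90 to 94 mm high) covers the robot's side, x -112 to -37 mm; from its edge to the far wall (145 mm) is the open hatch. Far and side walls are 94 mm high
- hatch_edge (a point): middle of the roof's edge beside the hatch, mid-thickness (92 mm above the bench). A block lying level along the chest's x (170 mm) cannot pass the 145 mm hatch: one end of its base goes in first, tilted down and in under the roof, then it is levelled
- bay0 (a point): centre of the floor of the right-hand bay (5 mm above the bench). Two 6 mm partitions at chest y = -48 and +48 mm, 90 mm high and the full depth of the chest, make three bays, each about 90 mm wide and 215 mm long inside. A block standing here has its post through the hatch, top at 170 mm
- bay1 (a point): the same, middle bay
- bay2 (a point): the same, left-hand bay
- keeper (a joint): position in m of the yellow keeper along its bar, growing to the chest's left (+y); 0 at the chest's middle, 0.180 at the white mark; travel -0.10 to 0.212. About 2 N of friction holds it wherever it is left; no catch at the mark. Collar 30 mm long, on a bar along the roof's front edge; its flat arm, 18 mm wide, lies across the hatch 108 to 117 mm above the bench and bars what is beneath
- keeper_grip (a point): point on the keeper's upright yellow grip, 165 mm above the bench, 15 mm below the grip's top; the grip is 22 mm in the chest's x by 20 mm in its y and free from 121 to 180 mm above the bench (the arm runs off below that towards +x)
- park_mark (a point): the white mark line on the red ledge at the chest's left side, below the bar: the keeper's collar has to be centred on it
- tray_blue: open blue plastic tray for the spanners, 150 (x) x 200 (y) x 50 mm high outside, walls and floor 4 mm, fixed; origin at the centre of its underside. It may be on either side of the chest
- tray_red: open red plastic tray for the bar clamps, 150 (x) x 200 (y) x 50 mm high outside, walls and floor 4 mm, fixed; origin at the centre of its underside. It may be on either side of the chest
- block0: a sanding block, standing: green base with grey sole, 170 (x) x 54 (y) x 28 mm high, and an upright dark wooden post handle, 24 x 24 mm square (faces square to x and y), from the middle of the base up to 165 mm above the sole; 0.22-0.37 kg, heaviest at the base. Origin at the centre of the sole, z up along the post. Two or three are present; an absent one reads None from the start
- block1: a sanding block, standing: green base with grey sole, 170 (x) x 54 (y) x 28 mm high, and an upright dark wooden post handle, 24 x 24 mm square (faces square to x and y), from the middle of the base up to 165 mm above the sole; 0.22-0.37 kg, heaviest at the base. Origin at the centre of the sole, z up along the post. Two or three are present; an absent one reads None from the start
- block2: a sanding block, standing: green base with grey sole, 170 (x) x 54 (y) x 28 mm high, and an upright dark wooden post handle, 24 x 24 mm square (faces square to x and y), from the middle of the base up to 165 mm above the sole; 0.22-0.37 kg, heaviest at the base. Origin at the centre of the sole, z up along the post. Two or three are present; an absent one reads None from the start
- wrench0: a double open-ended steel spanner lying flat, 158 mm long along its x, shank 16 mm wide (y) and 11 mm thick between the heads (x -49 to +49 mm), heads 34 mm wide, 13 mm thick, 0.16 kg; origin at the middle of its underside, z up. May be absent (None)
- wrench1: a double open-ended steel spanner lying flat, 158 mm long along its x, shank 16 mm wide (y) and 11 mm thick between the heads (x -49 to +49 mm), heads 34 mm wide, 13 mm thick, 0.16 kg; origin at the middle of its underside, z up. May be absent (None)
- clamp0: a bar clamp lying flat, 150 mm long along x: dark bar 14 mm wide on the x axis, its top 16 mm over the table; orange jaws, 18 mm thick, at x 58 to 74 and -45 to -25 mm, reaching to y +32 and -12 mm; wooden screw handle at x -83 to -47, y +26 mm. 0.22 kg; origin at the bar's middle, at table height, z up. The bar is free to grip between the jaws, best near x = 0. May be absent (None)
- clamp1: a bar clamp lying flat, 150 mm long along x: dark bar 14 mm wide on the x axis, its top 16 mm over the table; orange jaws, 18 mm thick, at x 58 to 74 and -45 to -25 mm, reaching to y +32 and -12 mm; wooden screw handle at x -83 to -47, y +26 mm. 0.22 kg; origin at the bar's middle, at table height, z up. The bar is free to grip between the jaws, best near x = 0. May be absent (None)
- tin: bystander: small closed can, 62 mm across, 55 mm high, standing among the tools; leave it. Origin at the centre of its underside
- tape_roll: bystander: yellow tape roll, 90 mm across, 40 mm high, lying at the left; leave it
- glue: bystander: yellow bottle 60 mm across, 150 mm high, at the right; leave it

How it is judged:
By the outcome, as a careful person would: the job done as asked, in the order asked, and still so for the second after the job is handed in, with the robot touching nothing.
Of block0, block1, block2 only 2 to 3 are there at a start; the rules pass over those that are not, and their reading is None.
Of wrench0, wrench1, clamp0, clamp1 only 2 to 3 are there at a start; the rules pass over those that are not, and their reading is None.
At some moment in a run one of block0, block1, block2, wrench0, wrench1, clamp0, clamp1 may be knocked a few centimetres aside while the robot is not near it.
It also fails if it takes over 210 s, if anything falls off the work surface, if the arm or the gripper's body presses on something with over 40 N, if the wrist force passes 120 N, or if a joint passes its speed limit or range.

## Working session

There is one attempt and no reset: what is moved stays moved. The work goes in short steps, Python scripts to look and compute and a tool call to move; the robot and the scene stay as the last step left them, time stands still between calls to the robot, and variables do not carry over. Pictures are saved under pics/ and viewed, and the job is handed in when it is done.

Besides the shell and the picture viewer there is one more tool, called after ">>>" by a JSON object that holds its "name" and its "arguments", one argument or row to a line. step_arm: Moves the arm, as the interface text tells. Its arguments: {"type":"object","properties":{"increments":{"type":"array","items":{"type":"number"}},"fingers":{"type":"number"},"force":{"type":"number"}},"required":["increments"]}

```bash
ls; mkdir -p pics
cat > h.py <<'E'
import numpy as np, cv2
from bench import ctrl
from scipy.spatial.transform import Rotation as Ro
def cam(n):
    return ctrl.camera_params(n)
def c2w(p,xyz):
    R=np.array(p['R']);t=np.array(p['t']); return R.T@(np.array(xyz)-t)
def proj(p,X):
    R=np.array(p['R']);t=np.array(p['t']);c=R@np.array(X)+t
    f=240/np.tan(np.radians(p['vertical_fov'])/2)
    s=c[:2]/c[2]; s=s*(1+p['k1']*(s@s)); return s*f+np.array([p['cx'],p['cy']])
def ray(p,uv):
    f=240/np.tan(np.radians(p['vertical_fov'])/2)
    d=(np.array(uv,float)-[p['cx'],p['cy']])/f
    s=d.copy()
    for _ in range(30): s=d/(1+p['k1']*(s@s))
    R=np.array(p['R']);t=np.array(p['t'])
    return -R.T@t, R.T@np.array([s[0],s[1],1.])
def atz(p,uv,z):
    o,d=ray(p,uv); return o+d*(z-o[2])/d[2]
def snap(n,fn):
    p=cam(n); im=ctrl.get_image(n); cv2.imwrite('pics/'+fn,cv2.cvtColor(np.array(im),cv2.COLOR_RGB2BGR)); return p
def st():
    s=ctrl.get_state(); print('t',round(s['time'],2),'pos',np.round(s['position'],4),'rot',np.round(s['tool_rot'],3),'F',np.round(s['ft_force'],1),'g',round(s['grip_width'],3)); return s
E
python3 - <<'E'
from h import *
s=st(); print(Ro.from_rotvec(s['tool_rot']).as_matrix().round(3), np.round(s['joint_positions'],3))
for n in ['scene','side']:
    p=snap(n,n+'0.png'); print(n,p)
    for k in ['chest','hatch_edge','bay0','bay1','bay2','keeper_grip','park_mark','tray_blue','tray_red','block0','wrench0','clamp0','tin','tape_roll','glue']:
        r=ctrl.spot_point(n,k)
        print(k,[(round(a['score'],2),c2w(p,a['xyz']).round(3)) for a in r])
print(ctrl.get_state()['time'])
E
```

```text
pics
t 0.0 pos [ 0.2788 -0.5865  0.2214] rot [ 1.976  0.448 -1.977] F [0.2 0.8 0.9] g 0.999
[[-0.001  0.429 -0.903]
 [ 0.002 -0.903 -0.429]
 [-1.    -0.002  0.   ]] [ 1.141  0.322 -0.07   1.452  0.023  1.371 -0.057]
scene {'vertical_fov': 49.8079344208183, 'cx': 311.3654223894446, 'cy': 240.23227665152712, 'k1': 0.035744664144361435, 'R': array([[-0.48661145,  0.87353172, -0.01231392],
       [ 0.72364795,  0.39514011, -0.56586035],
       [-0.48943124, -0.28426507, -0.82440914]]), 't': array([ 0.27242828, -0.32881923,  1.68474476])}
chest [(0.91, array([ 0.668,  0.002, -0.001]))]
hatch_edge [(0.66, array([0.629, 0.008, 0.092]))]
bay0 [(0.72, array([0.679, 0.098, 0.009])), (0.61, array([ 0.657, -0.091,  0.007]))]
bay1 [(0.72, array([0.679, 0.098, 0.009])), (0.61, array([ 0.657, -0.091,  0.007]))]
bay2 [(0.72, array([0.679, 0.098, 0.009])), (0.61, array([ 0.657, -0.091,  0.007]))]
keeper_grip [(0.78, array([0.575, 0.051, 0.168])), (0.29, array([ 0.429, -0.05 ,  0.006]))]
park_mark [(0.7, array([0.585, 0.19 , 0.095]))]
tray_blue [(0.58, array([ 0.618, -0.341, -0.   ]))]
tray_red [(0.8,
[... 1417 characters left out ...]
 0.002, 0.006]))]
park_mark [(0.22, array([0.574, 0.047, 0.166]))]
tray_blue [(0.67, array([ 0.618, -0.345,  0.008]))]
tray_red [(0.69, array([ 0.626,  0.352, -0.001])), (0.18, array([0.672, 0.001, 0.007])), (0.16, array([0.59 , 0.191, 0.093]))]
block0 [(0.83, array([ 0.431, -0.156,  0.   ])), (0.59, array([ 0.433,  0.047, -0.003]))]
wrench0 [(0.62, array([ 0.428, -0.055,  0.003])), (0.16, array([ 0.434,  0.152, -0.   ]))]
clamp0 [(0.64, array([ 0.425, -0.252, -0.   ]))]
tin []
tape_roll [(0.69, array([ 0.393,  0.548, -0.001])), (0.3, array([ 0.43 , -0.153,  0.   ]))]
glue [(0.96, array([ 0.488, -0.535,  0.   ])), (0.7, array([0.438, 0.047, 0.002])), (0.34, array([0.633, 0.01 , 0.095]))]
1.6
```

View pics/scene0.png

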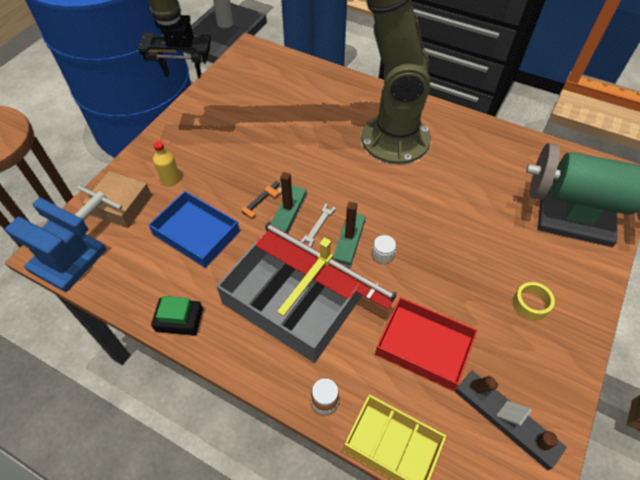

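View pics/side0.png

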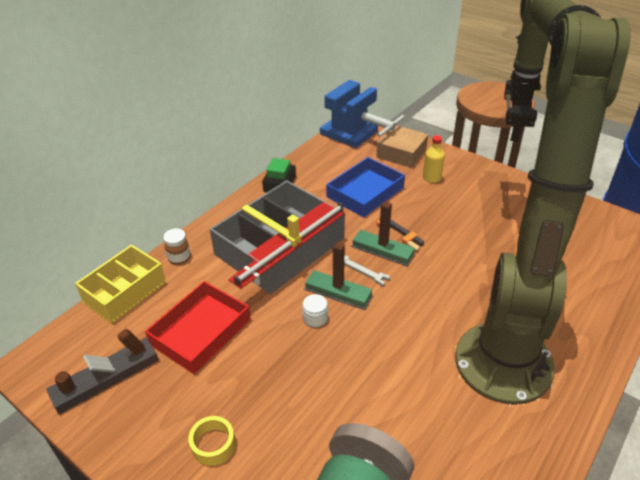

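Two blocks, one spanner and one clamp show up, and both cameras agree on their positions. I'll write a move planner and go for a wrist view.

```bash
cat >> h.py <<'E'
def Rt(yaw,tilt=0.,ax=None):
    """tool down, jaw axis (tool y) along world heading 'yaw' ; tilt = rotation of result about world axis ax"""
    y=np.array([np.cos(yaw),np.sin(yaw),0]); x=np.array([0,0,-1.]); z=np.cross(x,y)
    R=np.stack([x,y,z],1)
    if tilt: R=Ro.from_rotvec(np.array(ax)*tilt).as_matrix()@R
    return R
def plan(wps,vmax=5.0,start=None):
    """wps: list of (pos,R or None,n or None). prints rows (cm,rad), grouped identical"""
    if start is None:
        s=ctrl.get_state(); P=np.array(s['position']); R=Ro.from_rotvec(s['tool_rot']).as_matrix()
    else: P,R=start
    tot=0
    for w in wps:
        p=np.array(w[0],float); Rg=R if w[1] is None else w[1]
        rv=Ro.from_matrix(R.T@Rg).as_rotvec(); d=p-P
        n=w[2] if len(w)>2 and w[2] else int(max(1,np.ceil(np.linalg.norm(d)*100/vmax),np.ceil(np.linalg.norm(rv)/0.17)))
        if np.linalg.norm(rv)<0.004: 
            print(n,'x',np.round(R.T@d*100/n,2).tolist()+[0,0,0])
        else:
            for i in range(n):
                Ri=R@Ro.from_rotvec(rv*i/n).as_matrix()
                print(1,'x',np.round(Ri.T@d*100/n,2).tolist()+np.round(rv/n,3).tolist())
        P=p;R=Rg; tot+=n
    print('rows',tot)
    return P,R
E
python3 - <<'E'
from h import *
p=cam('wrist'); s=ctrl.get_state()
print('campos',-np.array(p['R']).T@np.array(p['t']),p['vertical_fov'],np.array(p['R']).round(2))
th=-0.095
for yaw in [np.pi/2+th,-np.pi/2+th]:
    print(yaw);plan([([.279,-.587,.40],None),([0.50,-.10,0.42],Rt(yaw))])
E
```

```text
campos [ 0.34651449 -0.55540221  0.38522783] 69.19769538867727 [[ 0.43 -0.9  -0.  ]
 [-0.87 -0.41  0.27]
 [-0.25 -0.12 -0.96]]
1.4757963267948966
4 x [-4.44, -0.0, 0.0, 0, 0, 0]
1 x [-0.13, -2.16, -2.55, -0.163, 0.0, 0.0]
1 x [-0.13, -1.71, -2.87, -0.163, 0.0, 0.0]
1 x [-0.13, -1.23, -3.11, -0.163, 0.0, 0.0]
1 x [-0.13, -0.71, -3.27, -0.163, 0.0, 0.0]
1 x [-0.13, -0.17, -3.34, -0.163, 0.0, 0.0]
1 x [-0.13, 0.37, -3.32, -0.163, 0.0, 0.0]
1 x [-0.13, 0.91, -3.22, -0.163, 0.0, 0.0]
1 x [-0.13, 1.42, -3.03, -0.163, 0.0, 0.0]
1 x [-0.13, 1.89, -2.76, -0.163, 0.0, 0.0]
1 x [-0.13, 2.31, -2.42, -0.163, 0.0, 0.0]
1 x [-0.13, 2.67, -2.01, -0.163, 0.0, 0.0]
1 x [-0.13, 2.96, -1.55, -0.163, 0.0, 0.0]
1 x [-0.13, 3.17, -1.05, -0.163, 0.0, 0.0]
1 x [-0.13, 3.3, -0.52, -0.163, 0.0, 0.0]
1 x [-0.13, 3.34, 0.02, -0.163, 0.0, 0.0]
1 x [-0.13, 3.3, 0.56, -0.163, 0.0, 0.0]
rows 20
-1.6657963267948965
4 x [-4.44, -0.0, 0.0, 0, 0, 0]
1 x [-0.18, -3.14, -3.72, 0.049, 0.0, -0.0]
1 x [-0.18, -3.31, -3.56, 0.049, 0.0, -0.0]
1 x [-0.18, -3.48, -3.39, 0.049, 0.0, -0.0]
1 x [-0.18, -3.65, -3.22, 0.049, 0.0, -0.0]
1 x [-0.18, -3.8, -3.03, 0.049, 0.0, -0.0]
1 x [-0.18, -3.94, -2.84, 0.049, 0.0, -0.0]
1 x [-0.18, -4.08, -2.65, 0.049, 0.0, -0.0]
1 x [-0.18, -4.2, -2.44, 0.049, 0.0, -0.0]
1 x [-0.18, -4.32, -2.24, 0.049, 0.0, -0.0]
1 x [-0.18, -4.42, -2.02, 0.049, 0.0, -0.0]
1 x [-0.18, -4.52, -1.8, 0.049, 0.0, -0.0]
rows 15
```

>>> {"name": "step_arm", "arguments": {
  "increments": [-4.5,0,0,0,0,0,-4.5,0,0,0,0,0,-4.5,0,0,0,0,0,-4.5,0,0,0.1,0,0,-0.2,-3.3,-3.5,0.1,0,0,-0.2,-3.5,-3.4,0.1,0,0,-0.2,-3.7,-3.1,0.1,0,0,-0.2,-3.9,-2.8,0.14,0,0,-0.2,-4.4,-2.2,0,0,0,-0.2,-4.5,-2.0,0,0,0,-0.2,-4.5,-2.0,0,0,0,-0.2,-4.5,-2.0,0,0,0]
}}

```text
time: 3.1
position: [0.4765, -0.2489, 0.4189]
tool_rot: [-2.173, 0.105, 2.172]
ft_force: [-0.3, -0.1, -0.4]
grip_width: 0.999
```

>>> {"name": "step_arm", "arguments": {
  "increments": [0,-4.5,-1.5,0,0,0,0,-4.5,-1.5,0,0,0,0,-4.5,-1.5,0,0,0,0,0,0,0,0,0,0,0,0,0,0,0]
}}

```text
time: 3.72
position: [0.5335, -0.1211, 0.4186]
tool_rot: [-2.172, 0.106, 2.172]
ft_force: [-0.1, -0.5, 0.2]
grip_width: 1.003
```

Run:
```python
from h import *
st()
n='wrist'
p=snap(n,'w1.png')
for k in ['chest','hatch_edge','bay0','keeper_grip','park_mark','tray_blue','tray_red','block0','wrench0','clamp0','tin']:
    r=ctrl.spot_point(n,k)
    print(k,[(round(a['score'],2),c2w(p,a['xyz']).round(3)) for a in r])
```

```text
t 3.73 pos [ 0.5335 -0.1211  0.4186] rot [-2.172  0.106  2.172] F [-0.1 -0.5  0.2] g 1.003
chest [(0.92, array([0.67 , 0.005, 0.002]))]
hatch_edge [(0.8, array([0.632, 0.005, 0.092])), (0.44, array([0.576, 0.047, 0.167]))]
bay0 [(0.8, array([ 0.663, -0.097,  0.003])), (0.63, array([0.681, 0.101, 0.006])), (0.56, array([0.669, 0.008, 0.006]))]
keeper_grip [(0.67, array([0.577, 0.043, 0.164])), (0.3, array([0.433, 0.048, 0.   ]))]
park_mark [(0.67, array([0.591, 0.193, 0.095]))]
tray_blue [(0.86, array([ 0.617, -0.352, -0.001]))]
tray_red [(0.72, array([0.627, 0.355, 0.003]))]
block0 [(0.73, array([ 0.433, -0.15 , -0.001])), (0.56, array([0.433, 0.051, 0.004]))]
wrench0 [(0.72, array([ 0.428, -0.054,  0.001]))]
clamp0 [(0.69, array([ 0.421, -0.249,  0.003]))]
tin [(0.64, array([ 0.432,  0.151, -0.003])), (0.36, array([0.576, 0.05 , 0.167])), (0.25, array([ 0.617, -0.354,  0.002]))]
```

View pics/w1.png

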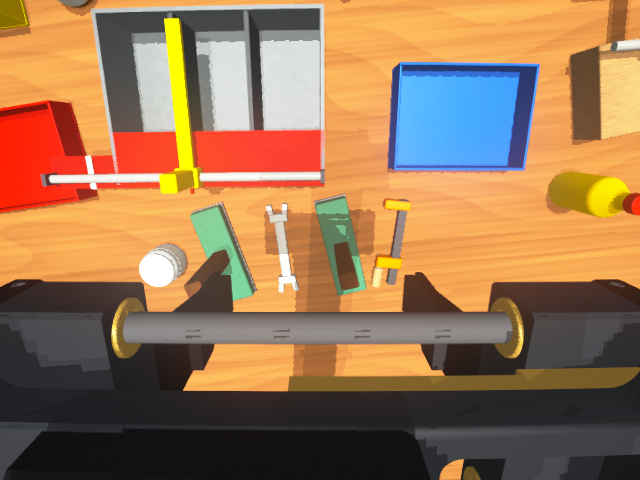

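Run:
```python
from h import *
import pickle
im=cv2.imread('pics/w1.png'); p=cam('wrist'); pickle.dump(p,open('pw1.pkl','wb'))
def crop(x0,y0,x1,y1,k,fn): 
    cv2.imwrite('pics/'+fn,cv2.resize(im[y0:y1,x0:x1],None,fx=k,fy=k,interpolation=cv2.INTER_CUBIC))
crop(80,0,340,200,3,'c1.png'); crop(130,185,430,305,2.6,'c2.png')
# chest overlay fit: corners outer top
for px in [(95,12),(323,5),(325,186)]: print(atz(p,px,.094).round(4))
print('mark',atz(p,(92,172),.094).round(4))
for n in ['wrench0','clamp0','block0']:
    for r in ctrl.silhouettes('wrist',n):
        if r['score']<.4: continue
        m=r['pixels'].astype(np.uint8); ys,xs=np.nonzero(m)
        z=.012 if n!='block0' else .028
        pts=np.array([atz(p,(x,y),z)[:2] for x,y in zip(xs,ys)])
        c=pts.mean(0); u,s,v=np.linalg.svd(pts-c,full_matrices=False)
        rr=cv2.minAreaRect((pts*1000).astype(np.float32))
        print(n,round(r['score'],2),c.round(4),'dir',v[0].round(3),'minrect',np.round(rr[0],1),np.round(rr[1],1),round(rr[2],2))
```

```text
[0.7906 0.1348 0.094 ]
[ 0.7674 -0.1507  0.094 ]
[ 0.5439 -0.1327  0.094 ]
mark [0.5958 0.19   0.094 ]
wrench0 0.74 [ 0.4373 -0.0514] dir [-1.    -0.013] minrect [433.5 -51.2] [154.8  33.7] 0.32
clamp0 0.76 [ 0.4225 -0.2387] dir [-0.972  0.234] minrect [ 423.2 -236.8] [ 46.8 158.9] 78.78
block0 0.79 [0.4411 0.0524] dir [-0.998 -0.07 ] minrect [432.3  74.7] [169.8 121.1] 11.6
block0 0.7 [ 0.437  -0.1505] dir [-0.987 -0.158] minrect [ 434.6 -151. ] [175.5  54. ] 8.53
```

View pics/c1.png

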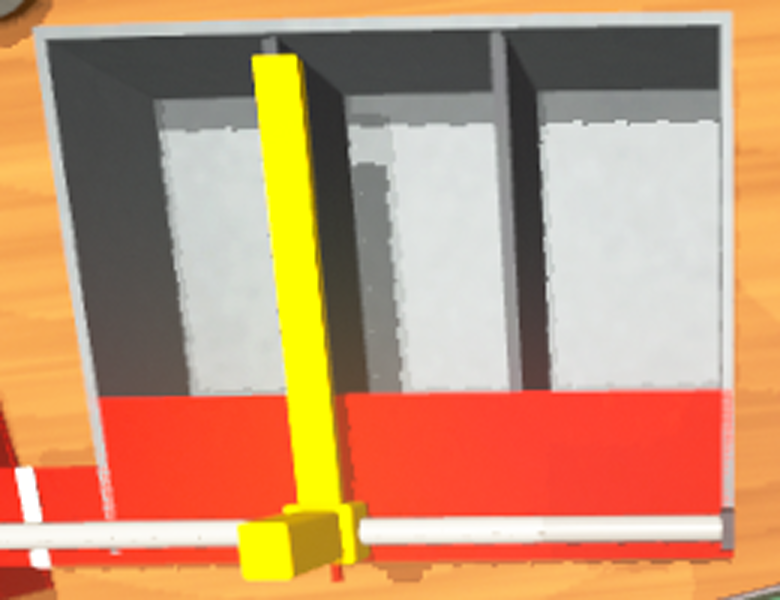

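View pics/c2.png

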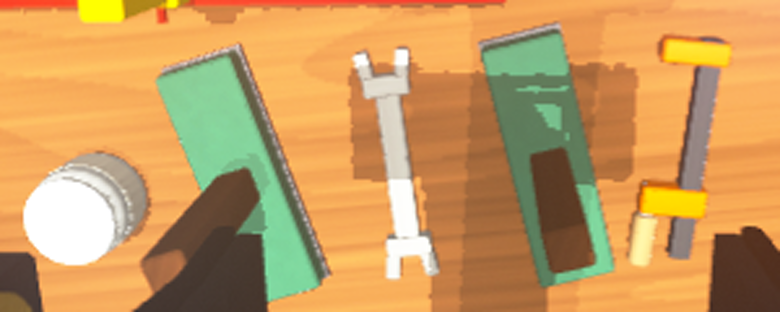

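Run:
```python
from h import *
import pickle
from scipy.optimize import least_squares
p=pickle.load(open('pw1.pkl','rb'))
c1=lambda a:(a[0]/3+80-.33,a[1]/3-.33); c2=lambda a:(a[0]/2.6+130-.3,a[1]/2.6+185-.3)
obs=[((34,28),(.1125,.146,.094)),((732,14),(.1125,-.146,.094)),((735,557),(-.1125,-.146,.094)),((722,392),(-.037,-.141,.094)),((100,396),(-.037,.141,.094))]
def W(q,X): c,s=np.cos(q[2]),np.sin(q[2]); return np.array([q[0]+c*X[0]-s*X[1],q[1]+s*X[0]+c*X[1],X[2]])
f=lambda q:np.concatenate([proj(p,W(q,X))-c1(a) for a,X in obs])
r=least_squares(f,[.668,0.003,-.09]);q=r.x;print('chest',q,np.round(r.fun,1))
print('mark pix',proj(p,W(q,(-.099,.18,.094))), 'obs line', c1((18,468)),c1((40,567)))
for a in [(18,468),(40,567)]:
    w=atz(p,c1(a),.094); d=w[:2]-q[:2]; c,s=np.cos(q[2]),np.sin(q[2]); print('mark chest',c*d[0]+s*d[1],-s*d[0]+c*d[1])
# grip top corners z .18
for a in [(238,524),(292,521),(298,579),(244,580)]:
    w=atz(p,c1(a),.18); d=w[:2]-q[:2]; print('grip chest',(c*d[0]+s*d[1]).round(4),(-s*d[0]+c*d[1]).round(4),w.round(4))
for a in [(157,78),(237,48),(322,285)]: print('b0',atz(p,c2(a),.028).round(4))
for a in [(480,46),(559,28),(612,272),(543,287)]: print('b1',atz(p,c2(a),.028).round(4))
for a in [(382,85),(409,236)]: print('wr',atz(p,c2(a),.012).round(4))
for a in [(695,40),(717,40),(690,258),(667,257)]: print('cl',atz(p,c2(a),.016).round(4))
for k in ['tray_blue','tray_red']:
  for r in ctrl.silhouettes('wrist',k)[:1]:
    m=r['pixels'].astype(np.uint8); ys,xs=np.nonzero(m); pts=np.array([atz(p,(x,y),.05)[:2] for x,y in zip(xs,ys)])
    print(k,cv2.minAreaRect((pts*1000).astype(np.float32)))
```

```text
chest [ 0.6693367   0.00355066 -0.09024838] [ 0.2 -0.1  0.3 -0.2 -0.4  0.6  0.1 -0.7 -0.4  0.5]
mark pix [ 92.48402795 178.45491259] obs line (85.67, 155.67) (93.00333333333333, 188.67)
mark chest -0.06758325499034903 0.18411858738299985
mark chest -0.11337181963745344 0.18182188748085093
grip chest -0.0865 0.0453 [0.5873 0.0564 0.18  ]
grip chest -0.0856 0.0243 [0.5863 0.0354 0.18  ]
grip chest -0.1078 0.0245 [0.5642 0.0376 0.18  ]
grip chest -0.108 0.0457 [0.5659 0.0588 0.18  ]
b0 [0.5103 0.0897 0.028 ]
b0 [0.5241 0.0363 0.028 ]
b0 [0.3605 0.0072 0.028 ]
b1 [ 0.5107 -0.1138  0.028 ]
b1 [ 0.5172 -0.1633  0.028 ]
b1 [ 0.3513 -0.1861  0.028 ]
b1 [ 0.3449 -0.1396  0.028 ]
wr [ 0.4887 -0.0481  0.012 ]
wr [ 0.3835 -0.0528  0.012 ]
cl [ 0.4994 -0.249   0.016 ]
cl [ 0.4981 -0.2628  0.016 ]
cl [ 0.3508 -0.2405  0.016 ]
cl [ 0.3531 -0.225   0.016 ]
tray_blue ((617.49658203125, -339.1296691894531), (211.49041748046875, 151.5180206298828), 84.45791625976562)
tray_red ((626.676025390625, 304.5723876953125), (153.11700439453125, 166.72024536132812), 1.2797236442565918)
```

```bash
cat >> h.py <<'E'
Q=np.array([.6693,.0036,-.0902])
def W(x,y,z): c,s=np.cos(Q[2]),np.sin(Q[2]); return np.array([Q[0]+c*x-s*y,Q[1]+s*x+c*y,z])
def toC(w): c,s=np.cos(Q[2]),np.sin(Q[2]); d=np.array(w)[:2]-Q[:2]; return np.array([c*d[0]+s*d[1],-s*d[0]+c*d[1]])
E
python3 - <<'E'
from h import *
R=Rt(-np.pi/2+Q[2])
s=plan([(W(-.097,.035,.20),R),(W(-.097,.035,.142),R)],vmax=5.5)
print('slide');plan([(W(-.097,.180,.142),R,8)],start=s)
E
```

```text
1 x [3.64, -2.85, -0.43, -0.001, 0.0, -0.0]
1 x [3.64, -2.85, -0.43, -0.001, 0.0, -0.0]
1 x [3.64, -2.85, -0.44, -0.001, 0.0, -0.0]
1 x [3.64, -2.85, -0.44, -0.001, 0.0, -0.0]
1 x [3.64, -2.85, -0.44, -0.001, 0.0, -0.0]
1 x [3.64, -2.84, -0.45, -0.001, 0.0, -0.0]
2 x [2.9, 0.0, 0.0, 0, 0, 0]
rows 8
slide
8 x [0.0, -1.81, 0.0, 0, 0, 0]
rows 8
```

>>> {"name": "step_arm", "arguments": {
  "increments": [3.64,-2.85,-0.44,-0.001,0,0,3.64,-2.85,-0.44,-0.001,0,0,3.64,-2.85,-0.44,-0.001,0,0,3.64,-2.85,-0.44,-0.001,0,0,3.64,-2.85,-0.44,-0.001,0,0,3.64,-2.85,-0.44,-0.001,0,0,0,0,0,0,0,0]
}}

```text
time: 5.45
position: [0.5738, 0.0502, 0.197]
tool_rot: [-2.171, 0.092, 2.184]
ft_force: [0.1, -0.8, -0.7]
grip_width: 1.001
```

Run:
```python
from h import *
s=st(); print(toC(s['position'])); snap('wrist','w2.png')
```

```text
t 5.45 pos [0.5738 0.0502 0.197 ] rot [-2.171  0.092  2.184] F [ 0.1 -0.8 -0.7] g 1.001
[-0.09929602  0.03779245]
```

View pics/w2.png

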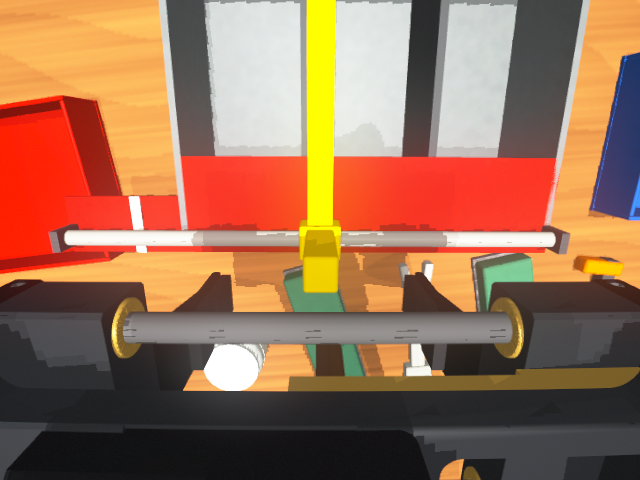

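The grip is midway between the fingers. Moving down and closing.

>>> {"name": "step_arm", "arguments": {
  "increments": [2.75,0.15,-0.1,0,0,0,2.75,0.1,-0.1,0,0,0,0,0,0,0,0,0]
}}

```text
time: 5.88
position: [0.5772, 0.0427, 0.1447]
tool_rot: [-2.172, 0.102, 2.177]
ft_force: [0.5, -0.6, 0.8]
grip_width: 1.001
```

>>> {"name": "step_arm", "arguments": {
  "increments": [0,0,0,0,0,0,0,0,0,0,0,0,0,0,0,0,0,0,0,0,0,0,0,0],
  "fingers": 0,
  "force": 20
}}

```text
time: 6.38
position: [0.5779, 0.0447, 0.1456]
tool_rot: [-2.176, 0.098, 2.175]
ft_force: [-0.6, -0.7, -0.4]
grip_width: 0.629
```

Run:
```python
from h import *
s=st(); print(toC(s['position']))
```

```text
t 6.38 pos [0.5779 0.0447 0.1456] rot [-2.176  0.098  2.175] F [-0.6 -0.7 -0.4] g 0.629
[-0.09470246  0.03267979]
```

>>> {"name": "step_arm", "arguments": {
  "increments": [0,0,0,0,0,0,0,0,0,0,0,0,0,0,0,0,0,0,0,0,0,0,0,0,0,0,0,0,0,0,0,0,0,0,0,0]
}}

```text
time: 7.12
position: [0.5777, 0.0451, 0.1451]
tool_rot: [-2.175, 0.097, 2.175]
ft_force: [1.5, 1.6, -1.2]
grip_width: 0.229
```

Run:
```python
from h import *
s=st(); print(toC(s['position']))
```

```text
t 7.12 pos [0.5777 0.0451 0.1451] rot [-2.175  0.097  2.175] F [ 1.5  1.6 -1.2] g 0.229
[-0.09494649  0.03308516]
```

>>> {"name": "step_arm", "arguments": {
  "increments": [0,-1.46,0,0,0,0,0,-1.46,0,0,0,0,0,-1.46,0,0,0,0,0,-1.46,0,0,0,0,0,-1.46,0,0,0,0,0,-1.46,0,0,0,0,0,-1.46,0,0,0,0,0,-1.46,0,0,0,0,0,-1.46,0,0,0,0,0,-1.46,0,0,0,0,0,0,0,0,0,0,0,0,0,0,0,0]
}}

```text
time: 8.62
position: [0.5907, 0.1915, 0.1451]
tool_rot: [-2.175, 0.095, 2.175]
ft_force: [-0.6, 1.7, -1.5]
grip_width: 0.227
```

Run:
```python
from h import *
s=st(); print(toC(s['position']))
snap('side','s2.png'); p=snap('wrist','w3.png'); 
im=cv2.imread('pics/s2.png'); 
pp=cam('side')
for y in [.18]:
    u=proj(pp,W(-.099,y,.1)); print(u)
x,y=int(u[0]),int(u[1]); cv2.imwrite('pics/s2c.png',cv2.resize(im[y-60:y+60,x-80:x+80],None,fx=4,fy=4,interpolation=cv2.INTER_CUBIC))
```

```text
t 8.62 pos [0.5907 0.1915 0.1451] rot [-2.175  0.095  2.175] F [-0.6  1.7 -1.5] g 0.227
[-0.09515474  0.18001223]
[252.99154186 271.5419062 ]
```

View pics/w3.png

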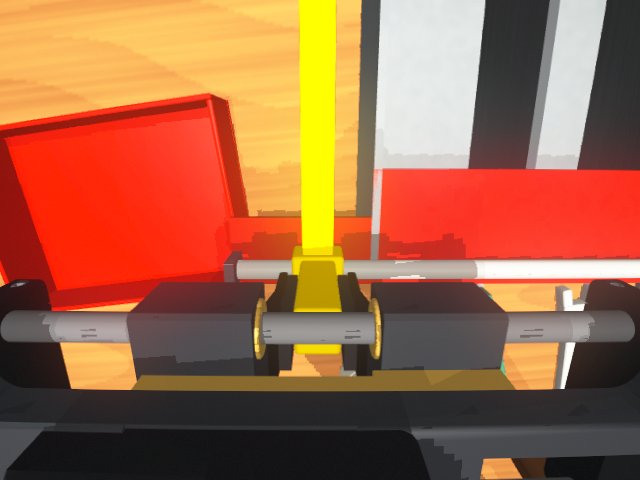

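View pics/s2c.png

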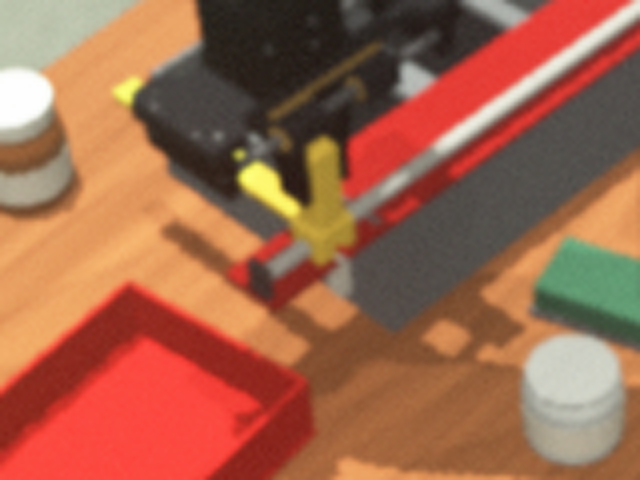

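>>> {"name": "step_arm", "arguments": {
  "increments": [0,0,0,0,0,0,0,0,0,0,0,0,0,0,0,0,0,0,-3,0,0,0,0,0,-3,0,0,0,0,0,-4,0,0,0,0,0,-4,0,0,0,0,0,0,0,0,0,0,0],
  "fingers": 60
}}

```text
time: 9.72
position: [0.5925, 0.1909, 0.2892]
tool_rot: [-2.182, 0.096, 2.167]
ft_force: [0.8, -0.1, 0.3]
grip_width: 0.599
```

Run:
```python
from h import *
s=st(); p=snap('wrist','w4.png'); import pickle; pickle.dump(p,open('pw4.pkl','wb'))
print(ctrl.spot_point('wrist','keeper_grip')[0]['xyz'], toC(c2w(p,ctrl.spot_point('wrist','keeper_grip')[0]['xyz'])))
im=cv2.imread('pics/w4.png'); u=proj(p,W(-.09,.18,.1));print(u)
x,y=int(u[0]),int(u[1]); cv2.imwrite('pics/w4c.png',cv2.resize(im[y-75:y+75,x-100:x+100],None,fx=4,fy=4,interpolation=cv2.INTER_CUBIC)); print(x-100,y-75)
snap('side','s3.png'); im=cv2.imread('pics/s3.png');cv2.imwrite('pics/s3c.png',cv2.resize(im[230:310,190:300],None,fx=7,fy=7,interpolation=cv2.INTER_CUBIC))
```

```text
t 9.72 pos [0.5925 0.1909 0.2892] rot [-2.182  0.096  2.167] F [ 0.8 -0.1  0.3] g 0.599
[0.0004, -0.0048, 0.2953] [-0.09372963  0.17912349]
[316.91612315 212.24483143]
216 137
```

View pics/w4c.png

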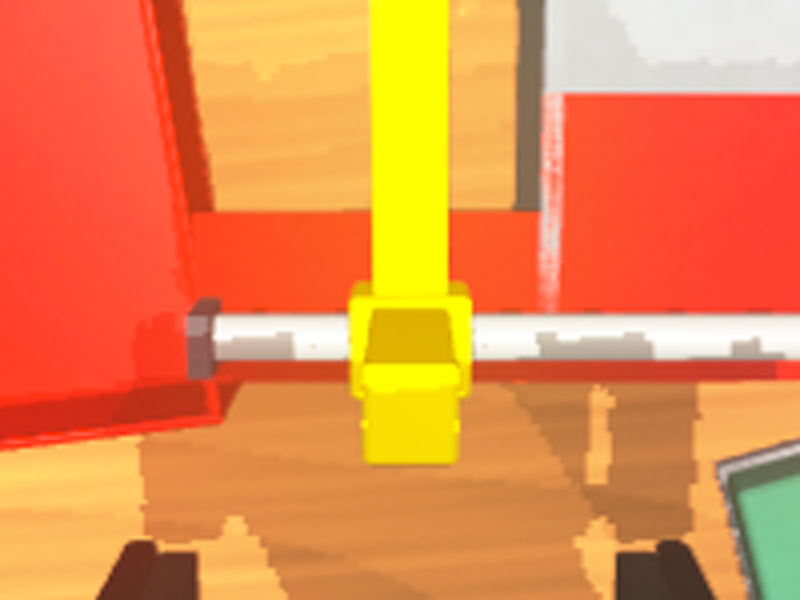

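View pics/s3c.png

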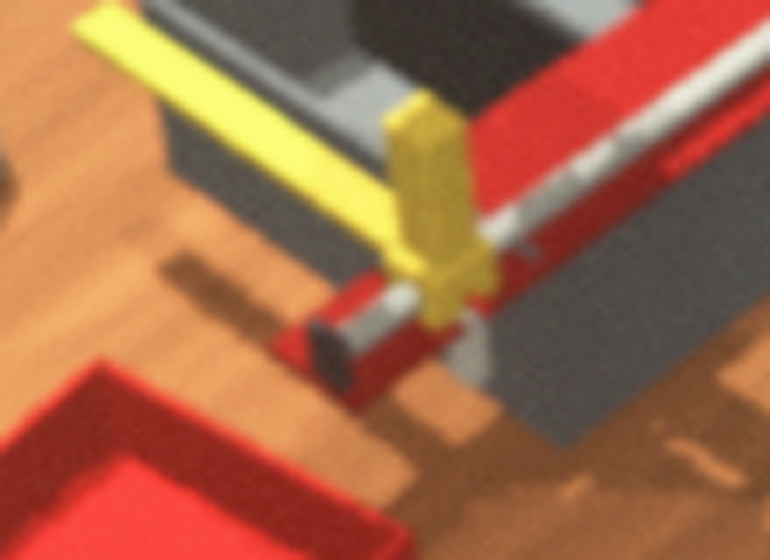

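Run:
```python
from h import *
pp=cam('side')
for X in [(-.07,.18,.094),(-.112,.18,.094),(-.114,.18,.06),(-.1,.195,.105),(-.1,.165,.105),(-.0,.141,.005),(-.1125,.146,.094),(-.1125,.146,0)]:
    u=proj(pp,W(*X)); print(X,((u-[190,230])*7).round())
u=proj(pp,W(-.1,.2,.1))
im=cv2.imread('pics/side0.png');cv2.imwrite('pics/s0c.png',cv2.resize(im[230:310,190:300],None,fx=7,fy=7,interpolation=cv2.INTER_CUBIC))
import pickle
p=pickle.load(open('pw1.pkl','rb')); im=cv2.imread('pics/w1.png'); cv2.imwrite('pics/w1m.png',cv2.resize(im[145:205,40:130],None,fx=8,fy=8,interpolation=cv2.INTER_CUBIC))
for y in (.175,.18,.185): print(y,[((proj(p,W(x,y,.094))-[40,145])*8).round() for x in (-.07,-.112)])
# keeper collar/grip in w4
p=pickle.load(open('pw4.pkl','rb'))
for px,z in [((216+351/4,137+290/4),.119),((216+470/4,137+290/4),.119),((216+364/4,137+464/4),.18),((216+458/4,137+464/4),.18),((216+372/4,137+100/4),.117),((216+448/4,137+100/4),.117)]:
    print(toC(atz(p,px,z)).round(4))
```

```text
(-0.07, 0.18, 0.094) [387. 264.]
(-0.112, 0.18, 0.094) [468. 321.]
(-0.114, 0.18, 0.06) [480. 392.]
(-0.1, 0.195, 0.105) [410. 305.]
(-0.1, 0.165, 0.105) [473. 259.]
(-0.0, 0.141, 0.005) [362. 292.]
(-0.1125, 0.146, 0.094) [540. 270.]
(-0.1125, 0.146, 0) [558. 453.]
0.175 [array([419.,  99.]), array([460., 341.])]
0.18 [array([391., 100.]), array([433., 342.])]
0.185 [array([363., 100.]), array([405., 342.])]
[-0.0835  0.1927]
[-0.0835  0.1638]
[-0.1081  0.1879]
[-0.1081  0.1685]
[-0.0383  0.1874]
[-0.0383  0.1694]
```

View pics/s0c.png

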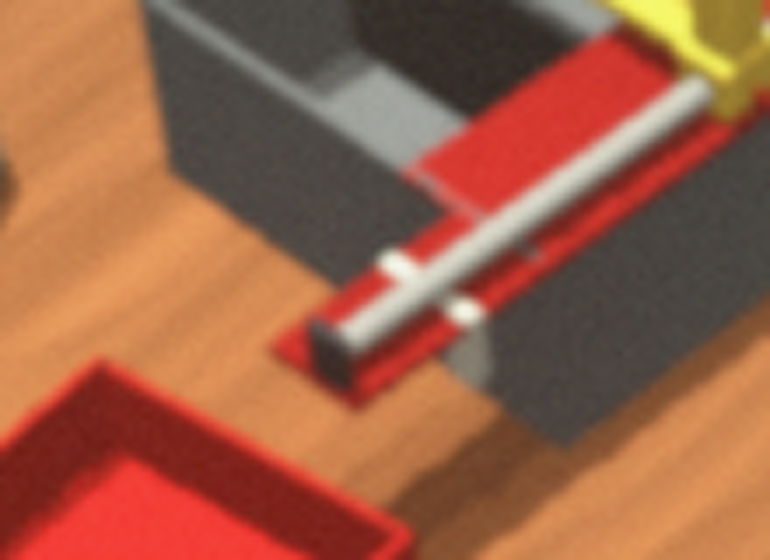

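View pics/w1m.png

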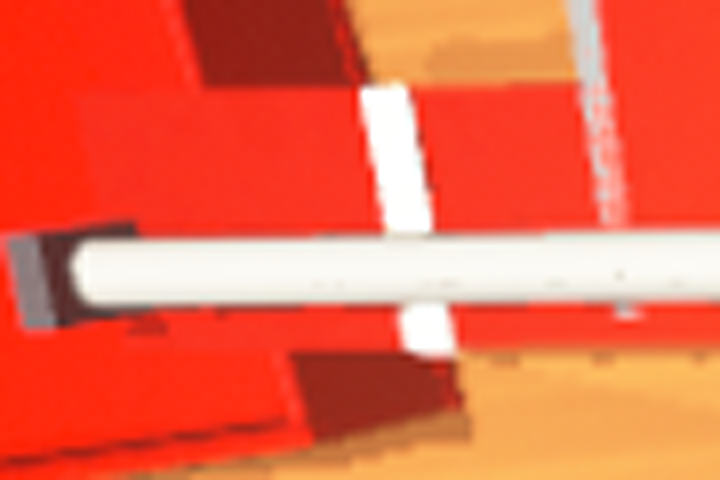

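Run:
```python
from h import *
import pickle
p=pickle.load(open('pw4.pkl','rb'))
for px,z in [((216+541/4,137+100/4),.094),((216+563/4,137+100/4),.094),((216+215/4,137+330/4),.104)]:
    print(toC(atz(p,px,z)).round(4))
p=pickle.load(open('pw1.pkl','rb'))
for px in [(40+575/8,145+5/8),(40+600/8,145+5/8)]: print(toC(atz(p,px,.094)).round(4))
print(toC(atz(p,(40+75/8,145+270/8),.104)))
```

```text
[-0.0396  0.1453]
[-0.0396  0.1398]
[-0.0968  0.2284]
[-0.0547  0.1449]
[-0.0547  0.1405]
[-0.09748899  0.23491241]
```

Mark centre measures about 0.1805 m and the keeper 0.178–0.1795 m, so it counts as centred. Next I'll plan the tilted insertion in the chest's x-z plane.

```bash
cat > ins.py <<'E'
import numpy as np, heapq
from scipy.ndimage import distance_transform_edt as edt
# 1mm raster, x -200..250, z -30..500
ox,oz=-250,-40
def rast(rects):
    g=np.ones((500,640),bool)
    for a,b,c,d in rects: g[int(a)-ox:int(np.ceil(b))-ox+1,int(c)-oz:int(np.ceil(d))-oz+1]=0
    return edt(g)
chest=[(-112,-37,90,94),(-113,-107,0,94),(107,113,0,94),(-250,249,-40,5)]
D1=rast(chest+[(-106,-88,94,114)])
D2=rast(chest+[(-106,-88,94,114),(-12,12,5,170)])
def outl(a,b,c,d,s=2):
    xs=np.arange(a,b+.1,s);zs=np.arange(c,d+.1,s)
    return np.concatenate([np.c_[xs,0*xs+c],np.c_[xs,0*xs+d],np.c_[0*zs+a,zs],np.c_[0*zs+b,zs]])
B=np.concatenate([outl(-85,85,0,28),outl(-12,12,28,165),outl(-13,13,103,175)])
G=outl(-42,42,171,300,4)
X=np.arange(-40,81,2);Z=np.arange(6,191,2);A=np.radians(np.arange(0,61,2))
def clr(x,z,a):
    c,s=np.cos(a),np.sin(a)
    out=99.
    for P,D in((B,D1),(G,D2)):
        px=x+c*P[:,0]-s*P[:,1]; pz=z+s*P[:,0]+c*P[:,1]
        i=np.clip((px-ox).round().astype(int),0,499);j=np.clip((pz-oz).round().astype(int),0,639)
        out=min(out,D[i,j].min())
    return out
if __name__=='__main__':
    C=np.zeros((len(X),len(Z),len(A)))
    for i,x in enumerate(X):
        for j,z in enumerate(Z):
            for k,a in enumerate(A): C[i,j,k]=clr(x,z,a)
    np.save('C.npy',C)
    # start: anywhere z=190 level.. goal x=0,z=6,a=0 ; floor contact special: goal z=10 
    def run(minc,goal):
        dist={goal:0};prev={};h=[(0,goal)]
        while h:
            d,n=heapq.heappop(h)
            if d>dist[n]:continue
            i,j,k=n
            if Z[j]>=186 and k==0:
                path=[n]
                while n in prev:n=prev[n];path.append(n)
                return d,path
            for di in(-1,0,1):
                for dj in(-1,0,1):
                    for dk in(-1,0,1):
                        m=(i+di,j+dj,k+dk)
                        if min(m)<0 or m[0]>=len(X) or m[1]>=len(Z) or m[2]>=len(A):continue
                        c=C[m]
                        if c<minc:continue
                        w=np.sqrt(4*di*di+4*dj*dj+4*dk*dk)*(1+200/c**2)
                        if d+w<dist.get(m,1e9):dist[m]=d+w;prev[m]=n;heapq.heappush(h,(d+w,m))
        return None
    for minc in (9,8,7,6,5,4,3,2):
        best=None
        for gx in range(-14,16,4):
            g=(int(np.argmin(abs(X-gx))),int(np.argmin(abs(Z-(6+minc)))),0)
            if C[g]<minc: continue
            r=run(minc,g)
            if r and (best is None or r[0]<best[0]): best=r
        if best: break
    print('minc',minc)
    for n in best[1][::3]+[best[1][-1]]: print(X[n[0]],Z[n[1]],round(np.degrees(A[n[2]])),round(C[n],1))
E
time python3 ins.py
```

```text
minc 9
74 186 0 92.0
74 180 4 84.1
74 174 10 70.4
74 168 16 58.7
74 162 22 48.2
74 156 28 42.2
74 150 34 37.8
74 144 40 32.6
74 138 46 32.1
74 132 46 32.0
74 126 46 32.6
72 120 46 32.3
66 114 46 29.7
60 108 46 29.1
54 102 46 29.0
48 96 46 28.4
42 90 44 26.0
36 84 40 23.3
30 78 36 21.0
24 72 32 19.4
18 66 30 19.0
12 60 24 17.0
8 54 18 18.0
4 48 12 18.1
2 42 6 20.0
2 36 0 20.0
2 30 0 20.0
2 24 0 19.0
2 18 0 13.0
2 14 0 9.0
real	0m59.278s
user	0m59.172s
sys	0m0.151s
```

```bash
sed -i 's/np.arange(0,61,2)/np.arange(0,37,2)/' ins.py; python3 ins.py
python3 - <<'E'
from h import *
R=Rt(-np.pi/2+.145)
plan([([.431,-.151,.27],R),([.431,-.151,.103],R)],vmax=5.5)
E
```

```text
minc 9
78 186 0 92.0
78 180 2 87.0
78 174 2 81.0
78 168 4 74.3
78 162 4 68.9
78 156 4 63.5
78 150 4 57.6
78 144 4 51.6
78 138 6 46.1
78 132 12 37.7
78 126 18 33.8
78 120 24 30.5
78 114 30 27.1
72 108 36 25.6
66 102 36 23.4
60 96 36 23.9
54 90 36 25.0
48 84 36 26.4
42 80 36 25.0
36 76 34 23.0
30 72 32 22.0
24 70 32 20.0
18 64 28 17.2
12 58 24 17.0
8 52 18 17.9
4 46 12 18.0
2 40 6 20.0
2 34 0 20.0
2 28 0 20.0
2 22 0 17.0
2 16 0 11.0
2 14 0 9.0
1 x [0.2, 5.05, 1.83, -0.034, 0.0, -0.0]
1 x [0.2, 4.99, 2.0, -0.034, 0.0, -0.0]
1 x [0.2, 4.92, 2.16, -0.034, 0.0, -0.0]
1 x [0.2, 4.84, 2.33, -0.034, 0.0, -0.0]
1 x [0.2, 4.76, 2.49, -0.034, 0.0, -0.0]
1 x [0.2, 4.67, 2.65, -0.034, 0.0, -0.0]
1 x [0.2, 4.58, 2.8, -0.034, 0.0, -0.0]
4 x [4.18, 0.0, 0.0, 0, 0, 0]
rows 11
```

>>> {"name": "step_arm", "arguments": {
  "increments": [0.2,5.05,1.83,-0.034,0,0,0.2,5.0,2.0,-0.034,0,0,0.2,4.92,2.16,-0.034,0,0,0.2,4.84,2.33,-0.034,0,0,0.2,4.76,2.49,-0.034,0,0,0.2,4.67,2.65,-0.034,0,0,0.2,4.58,2.8,-0.034,0,0,2,0,0,0,0,0,0,0,0,0,0,0],
  "fingers": 100
}}

```text
time: 11.05
position: [0.4301, -0.1507, 0.2488]
tool_rot: [2.142, 0.16, -2.151]
ft_force: [-0.0, 0.5, -0.4]
grip_width: 1.001
```

Run:
```python
from h import *
s=st(); p=snap('wrist','w5.png')
for n in ['scene','side','wrist']:
    if n!='wrist': p=snap(n,n+'5.png')
    for k in ['block0','wrench0','clamp0']:
        r=ctrl.spot_point(n,k); print(n,k,[(round(a['score'],2),c2w(p,a['xyz']).round(3)) for a in r])
R=Rt(-np.pi/2+.145); plan([([.431,-.151,.103],R)])
```

```text
t 11.05 pos [ 0.4301 -0.1507  0.2488] rot [ 2.142  0.16  -2.151] F [-0.   0.5 -0.4] g 1.001
scene block0 [(0.73, array([ 0.425, -0.156,  0.002])), (0.56, array([0.434, 0.048, 0.   ]))]
scene wrench0 [(0.69, array([ 0.423, -0.049,  0.002]))]
scene clamp0 []
side block0 [(0.76, array([0.433, 0.048, 0.001])), (0.75, array([ 0.428, -0.153,  0.001])), (0.35, array([0.666, 0.004, 0.   ]))]
side wrench0 [(0.79, array([ 0.427, -0.056,  0.001]))]
side clamp0 [(0.89, array([ 0.425, -0.25 ,  0.   ])), (0.56, array([0.669, 0.   , 0.005]))]
wrist block0 [(0.72, array([0.042, 0.628, 0.874])), (0.72, array([0.207, 0.74 , 0.903]))]
wrist wrench0 [(0.95, array([0.115, 0.684, 0.889])), (0.53, array([0.203, 0.737, 0.902]))]
wrist clamp0 [(0.61, array([-0.044,  0.577,  0.851]))]
3 x [4.94, 0.0, 0.03, 0, 0, 0]
rows 3
```

View pics/w5.png

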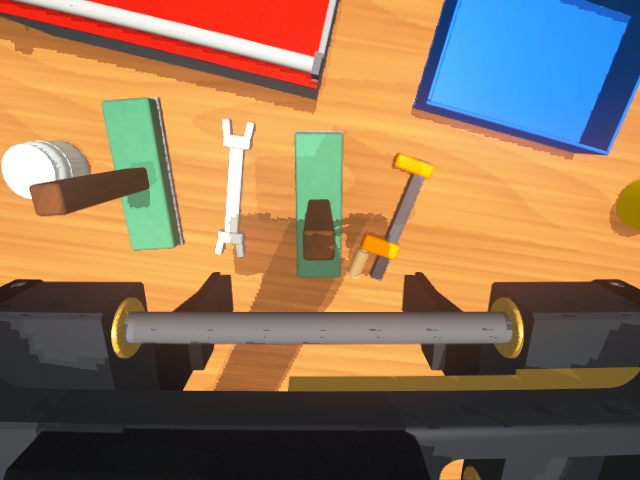

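View pics/scene5.png

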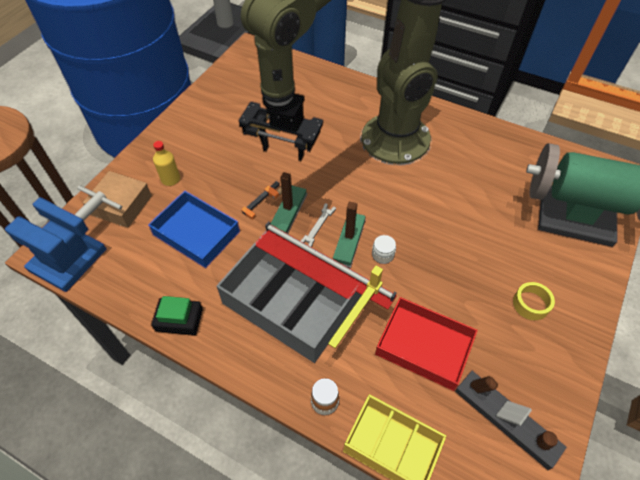

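The block stands square and centred under the gripper. Going down to grip.

>>> {"name": "step_arm", "arguments": {
  "increments": [4.9,0,0,0,0,0,4.9,0,0,0,0,0,4.7,0,0,0,0,0,0,0,0,0,0,0]
}}

```text
time: 12.15
position: [0.4289, -0.1498, 0.1032]
tool_rot: [2.139, 0.163, -2.154]
ft_force: [-0.0, 0.0, -0.3]
grip_width: 1.0
```

>>> {"name": "step_arm", "arguments": {
  "increments": [0,0,0,0,0,0,0,0,0,0,0,0,0,0,0,0,0,0,0,0,0,0,0,0,0,0,0,0,0,0,0,0,0,0,0,0,0,0,0,0,0,0,0,0,0,0,0,0,0,0,0,0,0,0],
  "fingers": 0,
  "force": 55
}}

```text
time: 13.28
position: [0.4319, -0.1508, 0.106]
tool_rot: [2.145, 0.159, -2.145]
ft_force: [0.6, -0.5, 0.2]
grip_width: 0.275
```

Run:
```python
from h import *
s=st()
p=snap('side','s6.png'); im=cv2.imread('pics/s6.png'); cv2.imwrite('pics/s6c.png',cv2.resize(im[140:320,290:490],None,fx=3,fy=3))
```

```text
t 13.28 pos [ 0.4319 -0.1508  0.106 ] rot [ 2.145  0.159 -2.145] F [ 0.6 -0.5  0.2] g 0.275
```

View pics/s6c.png

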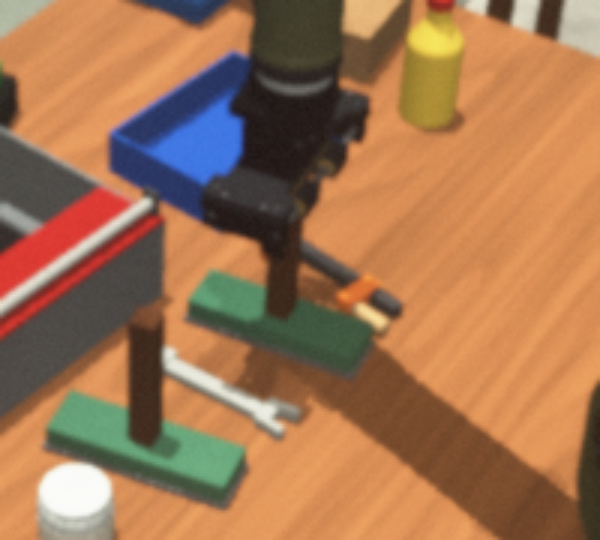

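```bash
cat >> h.py <<'E'
def blk(x,y,z,a,h=.105):
    """TCP pose for block sole centre at chest x,y, height z, tilt a deg (-x end down)"""
    a=np.radians(a); ya=W(0,1,0)-W(0,0,0)
    R=Rt(-np.pi/2+Q[2]); R=Ro.from_rotvec(-a*ya).as_matrix()@R if a else R
    return W(x-h*np.sin(a),y,z+h*np.cos(a)),R
E
cat > ck.py <<'E'
from ins import clr
import numpy as np
w=[(76,150,0),(76,116,30),(72,110,36),(48,84,36),(24,69,31),(12,58,24),(4,46,12),(2,34,0),(2,14,0)]
for a,b in zip(w,w[1:]):
    print(a,b,round(min(clr(*(np.array(a)+(np.array(b)-a)*t)[:2],np.radians(a[2]+(b[2]-a[2])*t)) for t in np.linspace(0,1,15)),1))
E
python3 ck.py
python3 - <<'E'
from h import *
s=ctrl.get_state();P=np.array(s['position'])
a=plan([(P+[0,0,.19],None,5)])
b=blk(.076,-.095,.17,0)
plan([(b[0],b[1])],start=(P+[0,0,.19],Ro.from_rotvec(s['tool_rot']).as_matrix()),vmax=4.5)
E
```

```text
(76, 150, 0) (76, 116, 30) 25.3
(76, 116, 30) (72, 110, 36) 24.0
(72, 110, 36) (48, 84, 36) 22.2
(48, 84, 36) (24, 69, 31) 20.0
(24, 69, 31) (12, 58, 24) 15.5
(12, 58, 24) (4, 46, 12) 17.0
(4, 46, 12) (2, 34, 0) 18.0
(2, 34, 0) (2, 14, 0) 9.0
5 x [-3.8, 0.0, 0.0, 0, 0, 0]
rows 5
1 x [0.3, -0.11, -4.41, 0.034, 0.0, -0.0]
1 x [0.3, -0.26, -4.41, 0.034, 0.0, -0.0]
1 x [0.3, -0.41, -4.4, 0.034, 0.0, -0.0]
1 x [0.3, -0.56, -4.38, 0.034, 0.0, -0.0]
1 x [0.3, -0.71, -4.36, 0.034, 0.0, -0.0]
1 x [0.3, -0.85, -4.33, 0.034, 0.0, -0.0]
1 x [0.3, -1.0, -4.3, 0.034, 0.0, -0.0]
rows 7
```

>>> {"name": "step_arm", "arguments": {
  "increments": [-3.8,0,0,0,0,0,-3.8,0,0,0,0,0,-3.8,0,0,0,0,0,-3.8,0,0,0,0,0,-3.8,0,0,0,0,0,0.3,-0.11,-4.41,0.034,0,0,0.3,-0.26,-4.41,0.034,0,0,0.3,-0.41,-4.4,0.034,0,0,0.3,-0.56,-4.38,0.034,0,0,0.3,-0.71,-4.36,0.034,0,0,0.3,-0.85,-4.33,0.034,0,0,0.3,-1.0,-4.3,0.034,0,0]
}}

```text
time: 14.82
position: [0.7372, -0.0977, 0.2734]
tool_rot: [-2.172, 0.1, 2.177]
ft_force: [0.3, -0.2, -2.7]
grip_width: 0.27
```

>>> {"name": "step_arm", "arguments": {
  "increments": [0,0,0,0,0,0,0,0,0,0,0,0]
}}

```text
time: 15.08
position: [0.7356, -0.0977, 0.2737]
tool_rot: [-2.172, 0.098, 2.179]
ft_force: [0.2, -0.5, -2.8]
grip_width: 0.275
```

Run:
```python
from h import *
s=st(); print(toC(s['position']), Ro.from_rotvec(s['tool_rot']).as_matrix().round(3), np.round(s['joint_positions'],2))
p=snap('side','s7.png'); im=cv2.imread('pics/s7.png'); cv2.imwrite('pics/s7c.png',cv2.resize(im[80:320,190:430],None,fx=2.5,fy=2.5))
w=[(76,116,30),(72,110,36),(48,84,36)]
plan([blk(x/1e3,-.095,z/1e3,a) for x,z,a in w],vmax=3)
```

```text
t 15.07 pos [ 0.7356 -0.0977  0.2737] rot [-2.172  0.098  2.179] F [ 0.2 -0.5 -2.8] g 0.275
[ 0.07518195 -0.09493407] [[-0.003 -0.09  -0.996]
 [ 0.    -0.996  0.09 ]
 [-1.     0.     0.003]] [ 0.32  0.54 -0.38  1.07  0.19  1.56 -1.67]
1 x [1.7, -0.01, 1.29, -0.0, 0.131, -0.0]
1 x [1.52, -0.01, 1.5, -0.0, 0.131, -0.0]
1 x [1.31, -0.01, 1.69, -0.0, 0.131, -0.0]
1 x [1.08, -0.01, 1.84, -0.0, 0.131, -0.0]
1 x [0.38, -0.0, 1.74, -0.0, 0.105, -0.0]
2 x [0.35, -0.0, 1.73, 0, 0, 0]
rows 7
```

View pics/s7c.png

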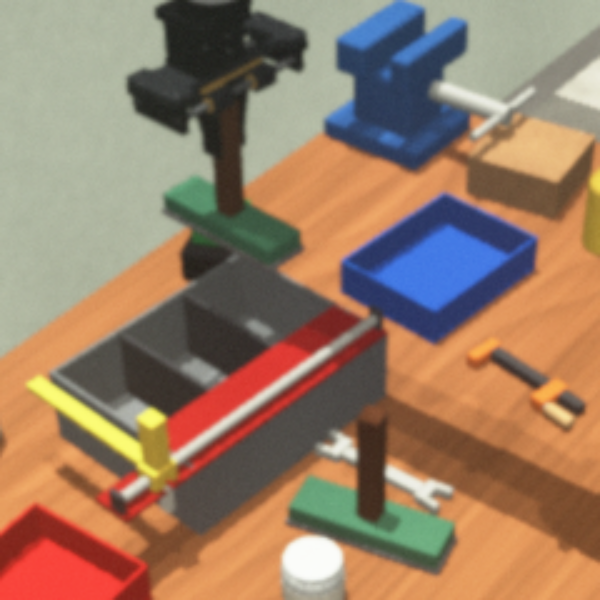

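>>> {"name": "step_arm", "arguments": {
  "increments": [1.7,0,1.3,0,0.131,0,1.5,0,1.5,0,0.131,0,1.3,0,1.7,0,0.131,0,1.1,0,1.85,0,0.131,0,0.4,0,1.75,0,0.105,0,0,0,0,0,0,0]
}}

```text
time: 15.88
position: [0.6634, -0.0926, 0.1886]
tool_rot: [-2.752, 0.129, 1.424]
ft_force: [-1.2, 0.7, -3.8]
grip_width: 0.275
```

```bash
cat >> h.py <<'E'
def ov(n,fn,x,y,z,a,box,k=3):
    p=snap(n,fn); im=cv2.imread('pics/'+fn); a=np.radians(a); c,s=np.cos(a),np.sin(a)
    def T(b): return proj(p,W(x+c*b[0]-s*b[2],y+b[1],z+s*b[0]+c*b[2]))
    for (X,Y,z0,z1) in [(.085,.027,0,.028),(.012,.012,.028,.165)]:
        L=[(X,Y),(X,-Y),(-X,-Y),(-X,Y)]
        x0,y0,x1,y1=box
        if k: pass
        for i in range(4):
            for q,r in [((*L[i],z0),(*L[(i+1)%4],z0)),((*L[i],z1),(*L[(i+1)%4],z1)),((*L[i],z0),(*L[i],z1))]:
                cv2.line(im,tuple(int(v) for v in T(q).round()),tuple(int(v) for v in T(r).round()),(255,255,0),1)
    cv2.imwrite('pics/o_'+fn,cv2.resize(im[y0:y1,x0:x1],None,fx=k,fy=k))
def bstate(h=.105):
    s=ctrl.get_state(); R=Ro.from_rotvec(s['tool_rot']).as_matrix(); P=np.array(s['position'])
    ax=R[:,0]; o=P+h*ax; cx=W(1,0,0)-W(0,0,0); a=np.degrees(np.arctan2(ax@cx,-ax[2])); r=(*toC(o),o[2],a)
    print('block chest x,y,z,a',np.round(r,4),'F',np.round(s['ft_force'],1),'t',s['time']); return r
E
python3 - <<'E'
from h import *
b=bstate(); ov('side','s8.png',*b,(230,70,430,270))
w=[(48,84,36),(24,69,31),(12,58,24)]
plan([blk(x/1e3,-.095,z/1e3,a) for x,z,a in w],vmax=2.5)
E
```

```text
block chest x,y,z,a [ 0.0635 -0.0966  0.1029 35.3089] F [-1.2  0.7 -3.8] t 15.875
1 x [0.37, -0.05, 1.56, -0.0, 0.002, -0.001]
1 x [0.36, -0.05, 1.56, -0.0, 0.002, -0.001]
1 x [-0.16, 0.0, 1.91, 0.0, -0.087, 0.0]
1 x [0.4, 0.0, 0.32, -0.0, -0.122, 0.0]
rows 4
```

View pics/o_s8.png

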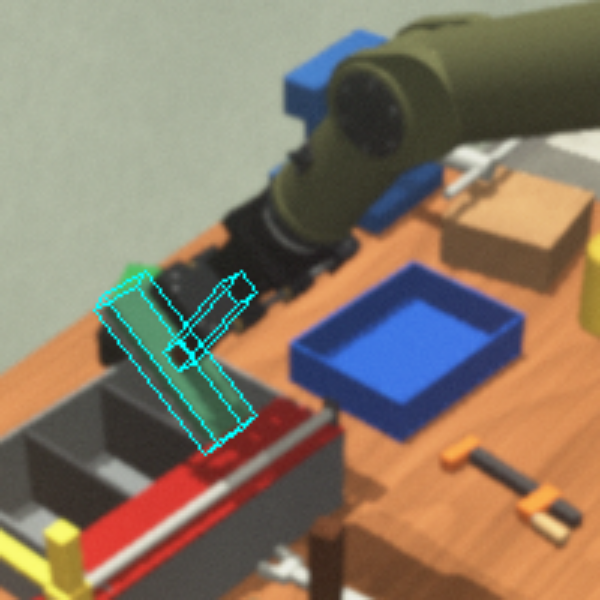

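>>> {"name": "step_arm", "arguments": {
  "increments": [0.37,-0.05,1.56,0,0,0,0.37,-0.05,1.56,0,0,0,-0.16,0,1.0,0,-0.05,0,0,0,0,0,0,0]
}}

```text
time: 16.42
position: [0.6423, -0.0879, 0.1658]
tool_rot: [-2.723, 0.122, 1.473]
ft_force: [0.4, 0.2, -3.2]
grip_width: 0.274
```

Run:
```python
from h import *
b=bstate(); ov('side','s9.png',*b,(230,70,430,270))
from ins import clr; print(clr(b[0]*1e3,b[2]*1e3,np.radians(b[3])))
w=[(24,69,31),(12,58,24),(4,46,12),(2,34,0)]
plan([blk(x/1e3,-.095,z/1e3,a) for x,z,a in w],vmax=2.0)
```

```text
block chest x,y,z,a [ 0.0388 -0.0935  0.0779 33.1731] F [ 0.4  0.2 -3.2] t 16.425
23.600847442411894
1 x [-0.05, 0.14, 1.37, 0.0, -0.039, 0.0]
1 x [0.4, 0.0, 0.32, -0.0, -0.122, 0.0]
1 x [0.5, -0.0, -0.48, 0.0, -0.105, -0.0]
1 x [0.45, -0.0, -0.53, 0.0, -0.105, -0.0]
1 x [0.68, 0.0, -0.87, -0.0, -0.105, 0.0]
1 x [0.59, 0.0, -0.94, -0.0, -0.105, 0.0]
rows 6
```

View pics/o_s9.png

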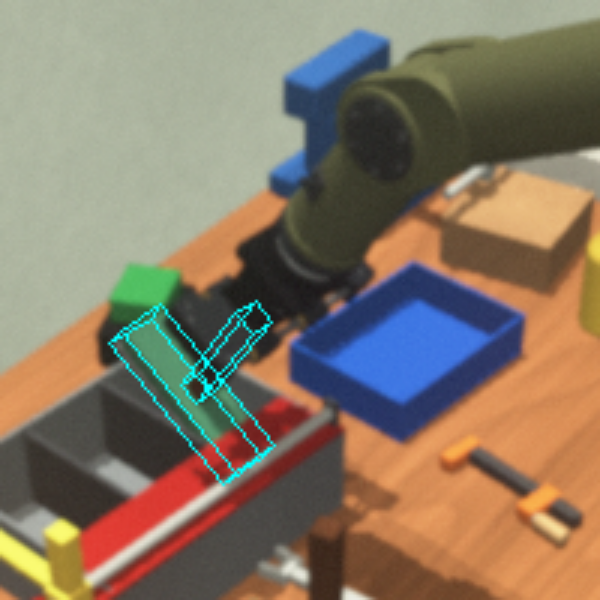

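>>> {"name": "step_arm", "arguments": {
  "increments": [-0.05,0.1,1.37,0,-0.039,0,0.4,0,0.32,0,-0.122,0,0.5,0,-0.48,0,-0.105,0,0,0,0,0,0,0]
}}

```text
time: 16.98
position: [0.6388, -0.0885, 0.1518]
tool_rot: [-2.498, 0.111, 1.811]
ft_force: [-0.3, -0.1, -3.7]
grip_width: 0.27
```

Run:
```python
from h import *
b=bstate(); ov('side','s10.png',*b,(230,70,430,270))
from ins import clr; print(clr(b[0]*1e3,b[2]*1e3,np.radians(b[3])))
w=[(4,46,12),(2,34,0),(2,8,0)]
plan([blk(x/1e3,-.095,z/1e3,a) for x,z,a in w],vmax=2.0)
```

```text
block chest x,y,z,a [ 1.05000e-02 -9.43000e-02  5.20000e-02  1.81286e+01] F [-0.3 -0.1 -3.7] t 16.975
16.0
1 x [0.41, 0.06, -0.49, 0.0, -0.106, 0.001]
1 x [0.68, 0.0, -0.87, -0.0, -0.105, 0.0]
1 x [0.59, 0.0, -0.94, -0.0, -0.105, 0.0]
2 x [1.3, 0.0, 0.0, 0, 0, 0]
rows 5
```

View pics/o_s10.png

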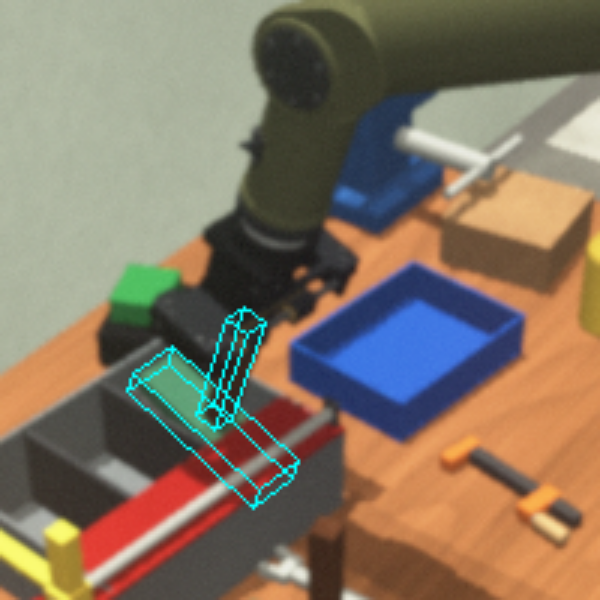

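>>> {"name": "step_arm", "arguments": {
  "increments": [0.4,0.05,-0.5,0,-0.106,0,0.68,0,-0.87,0,-0.105,0,0.6,0,-0.94,0,-0.105,0,0,0,0,0,0,0,0.8,0,0,0,0,0,0.8,0,0,0,0,0,0,0,0,0,0,0]
}}

```text
time: 17.9
position: [0.6602, -0.0916, 0.1226]
tool_rot: [-2.171, 0.099, 2.18]
ft_force: [-0.8, -0.4, -2.8]
grip_width: 0.278
```

Run:
```python
from h import *
b=bstate(); ov('side','s11.png',*b,(230,70,430,270)); snap('wrist','w11.png')
plan([blk(b[0],b[1],.005,0)],vmax=.3)
```

```text
block chest x,y,z,a [-0.0009 -0.0957  0.0176 -0.2111] F [-0.8 -0.4 -2.8] t 17.9
5 x [0.27, 0.0, 0.03, 0, 0, 0]
rows 5
```

View pics/o_s11.png

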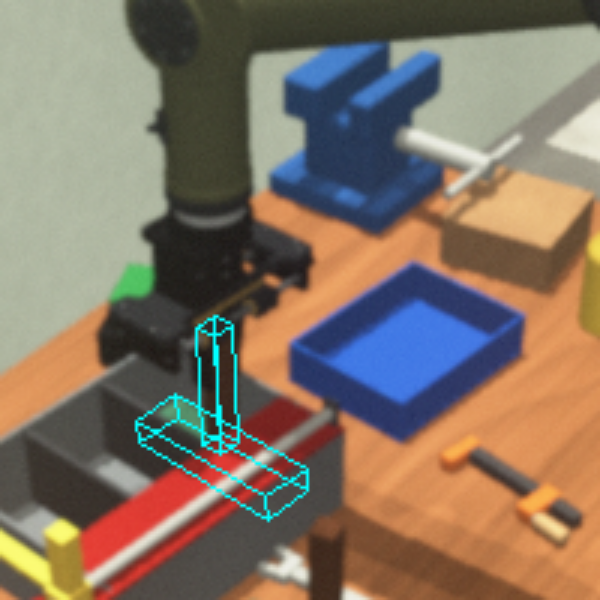

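View pics/w11.png

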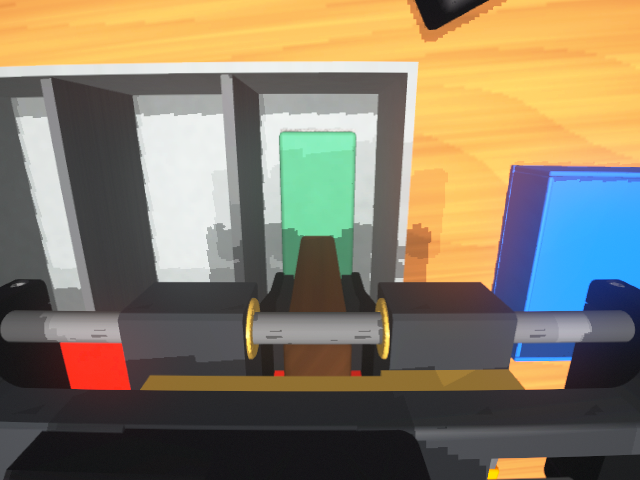

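Level and centred in the bay. Lowering to the floor.

>>> {"name": "step_arm", "arguments": {
  "increments": [0.3,0,0,0,0,0,0.3,0,0,0,0,0,0.25,0,0,0,0,0,0.2,0,0,0,0,0,0,0,0,0,0,0]
}}

```text
time: 18.62
position: [0.6614, -0.0914, 0.1122]
tool_rot: [-2.171, 0.098, 2.179]
ft_force: [0.2, -0.3, -3.0]
grip_width: 0.276
```

Run:
```python
from h import *
b=bstate()
```

```text
block chest x,y,z,a [ 0.0003 -0.0954  0.0072 -0.199 ] F [ 0.2 -0.3 -3. ] t 18.625
```

>>> {"name": "step_arm", "arguments": {
  "increments": [0.15,0,0,0,0,0,0.1,0,0,0,0,0,0,0,0,0,0,0]
}}

```text
time: 19.0
position: [0.662, -0.0914, 0.1112]
tool_rot: [-2.173, 0.098, 2.177]
ft_force: [-0.9, -0.6, 3.6]
grip_width: 0.275
```

>>> {"name": "step_arm", "arguments": {
  "increments": [0,0,0,0,0,0,0,0,0,0,0,0,0,0,0,0,0,0,0,0,0,0,0,0,-3,0,0,0,0,0,-4.5,0,0,0,0,0,-5,0,0,0,0,0,-5,0,0,0,0,0,0,0,0,0,0,0],
  "fingers": 65
}}

```text
time: 20.12
position: [0.6644, -0.0912, 0.2907]
tool_rot: [-2.183, 0.099, 2.169]
ft_force: [-0.8, -0.2, -0.1]
grip_width: 0.651
```

Run:
```python
from h import *
s=st(); b=(0,-.0954,.005,0); ov('side','s12.png',*b,(190,100,490,320),2.6); p=snap('scene','sc12.png')
for n in ['side','scene']:
  p=cam(n)
  for k in ['block0','wrench0','clamp0']:
    r=ctrl.spot_point(n,k); print(n,k,[(round(a['score'],2),c2w(p,a['xyz']).round(3)) for a in r])
```

```text
t 20.12 pos [ 0.6644 -0.0912  0.2907] rot [-2.183  0.099  2.169] F [-0.8 -0.2 -0.1] g 0.651
side block0 [(0.92, array([ 0.662, -0.093,  0.008])), (0.63, array([0.435, 0.045, 0.   ]))]
side wrench0 [(0.78, array([ 0.472, -0.029, -0.002]))]
side clamp0 [(0.89, array([ 0.43 , -0.251,  0.005]))]
scene block0 [(0.73, array([0.432, 0.048, 0.002])), (0.67, array([ 0.655, -0.094,  0.009])), (0.66, array([ 0.421, -0.248, -0.001])), (0.17, array([0.588, 0.189, 0.09 ]))]
scene wrench0 [(0.78, array([ 0.468, -0.024,  0.003]))]
scene clamp0 [(0.61, array([ 0.423, -0.252,  0.002]))]
```

View pics/o_s12.png

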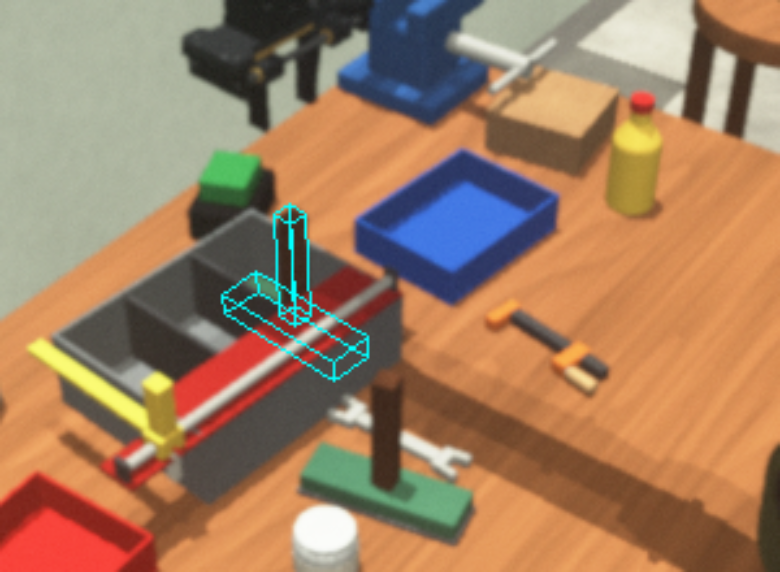

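View pics/sc12.png

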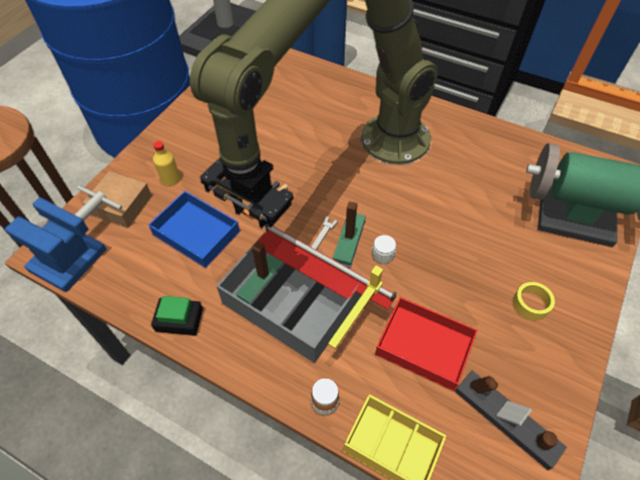

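Run:
```python
from h import *
R=Rt(-np.pi/2+.2)
plan([([.433,.048,.27],R)],vmax=5.5)
```

```text
1 x [0.3, -2.37, 4.8, -0.058, 0.001, 0.0]
1 x [0.29, -2.64, 4.66, -0.058, 0.001, 0.0]
1 x [0.29, -2.91, 4.5, -0.058, 0.001, 0.0]
1 x [0.28, -3.16, 4.32, -0.058, 0.001, 0.0]
1 x [0.28, -3.41, 4.13, -0.058, 0.001, 0.0]
rows 5
```

>>> {"name": "step_arm", "arguments": {
  "increments": [0.3,-2.37,4.8,-0.058,0,0,0.3,-2.64,4.66,-0.058,0,0,0.3,-2.9,4.5,-0.058,0,0,0.3,-3.16,4.32,-0.058,0,0,0.3,-3.4,4.13,-0.058,0,0,0,0,0,0,0,0,0,0,0,0,0,0],
  "fingers": 100
}}

```text
time: 21.4
position: [0.4338, 0.0474, 0.2709]
tool_rot: [2.114, 0.211, -2.119]
ft_force: [-0.3, -0.5, 0.6]
grip_width: 1.0
```

Run:
```python
from h import *
s=st(); p=snap('wrist','w13.png'); import pickle; pickle.dump(p,open('pw13.pkl','wb'))
for k in ['block0','wrench0','clamp0']:
    r=ctrl.spot_point('wrist',k); print(k,[(round(a['score'],2),c2w(p,a['xyz']).round(3)) for a in r])
for n in ['wrench0','block0']:
    for r in ctrl.silhouettes('wrist',n):
        if r['score']<.4: continue
        m=r['pixels'].astype(np.uint8); ys,xs=np.nonzero(m)
        z=.012 if n!='block0' else .028
        pts=np.array([atz(p,(x,y),z)[:2] for x,y in zip(xs,ys)])
        rr=cv2.minAreaRect((pts*1000).astype(np.float32))
        print(n,round(r['score'],2),'minrect',np.round(rr[0],1),np.round(rr[1],1),round(rr[2],2))
plan([([.433,.048,.105],None)])
```

```text
t 21.4 pos [0.4338 0.0474 0.2709] rot [ 2.114  0.211 -2.119] F [-0.3 -0.5  0.6] g 1.0
block0 [(0.58, array([0.432, 0.051, 0.   ])), (0.56, array([ 0.662, -0.087,  0.006]))]
wrench0 [(0.59, array([ 0.473, -0.026, -0.002]))]
clamp0 [(0.88, array([ 0.425, -0.247,  0.002]))]
wrench0 0.85 minrect [472.7 -24.7] [156.7  36.3] 0.95
wrench0 0.73 minrect [585.3  37.9] [149.  501.3] 11.61
wrench0 0.7 minrect [600.6 232. ] [38.2 62.7] 10.54
block0 0.91 minrect [ 666.2 -112.6] [37.  96.5] 12.62
block0 0.58 minrect [435.8  49.9] [165.9  51.4] 12.26
4 x [4.14, -0.01, 0.01, 0, 0, 0]
rows 4
```

View pics/w13.png

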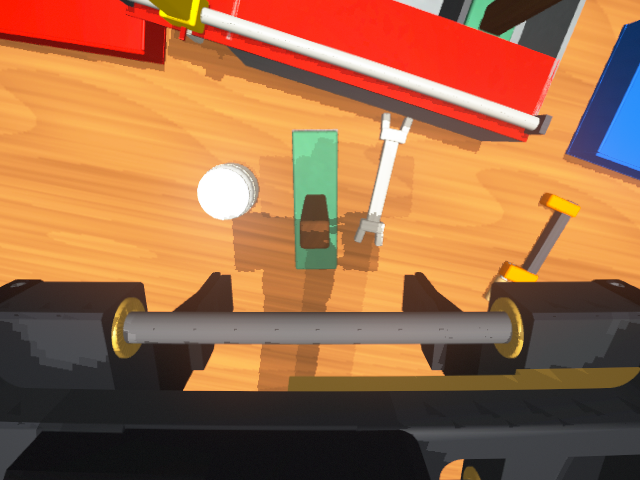

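>>> {"name": "step_arm", "arguments": {
  "increments": [4.15,-0.2,0,-0.014,0,0,4.15,0,0,0,0,0,4.15,0,0,0,0,0,4.15,0,0,0,0,0,0,0,0,0,0,0]
}}

```text
time: 22.32
position: [0.43, 0.0497, 0.1021]
tool_rot: [2.099, 0.229, -2.12]
ft_force: [0.7, 0.3, 0.3]
grip_width: 1.0
```

>>> {"name": "step_arm", "arguments": {
  "increments": [0,0,0,0,0,0,0,0,0,0,0,0,0,0,0,0,0,0,0,0,0,0,0,0,0,0,0,0,0,0,0,0,0,0,0,0,0,0,0,0,0,0,0,0,0,0,0,0,0,0,0,0,0,0],
  "fingers": 0,
  "force": 55
}}

```text
time: 23.45
position: [0.4325, 0.0499, 0.1047]
tool_rot: [2.106, 0.227, -2.112]
ft_force: [0.0, -0.4, -0.8]
grip_width: 0.272
```

Run:
```python
from h import *
s=st();P=np.array(s['position']); h=P[2]; print(h)
q=P+[0,0,.19]
b=blk(.076,0.,.17,0,h=h)
plan([(q,None,5),(b[0],b[1])],vmax=4.5)
```

```text
t 23.45 pos [0.4325 0.0499 0.1047] rot [ 2.106  0.227 -2.112] F [ 0.  -0.4 -0.8] g 0.272
0.10468116151117457
5 x [-3.8, -0.0, 0.01, 0, 0, 0]
1 x [0.24, 1.48, -3.68, 0.038, 0.0, 0.0]
1 x [0.24, 1.34, -3.73, 0.038, 0.0, 0.0]
1 x [0.24, 1.19, -3.78, 0.038, 0.0, 0.0]
1 x [0.24, 1.05, -3.82, 0.038, 0.0, 0.0]
1 x [0.24, 0.9, -3.86, 0.038, 0.0, 0.0]
1 x [0.25, 0.76, -3.89, 0.038, 0.0, 0.0]
1 x [0.25, 0.61, -3.91, 0.038, 0.0, 0.0]
1 x [0.25, 0.46, -3.94, 0.038, 0.0, 0.0]
rows 13
```

>>> {"name": "step_arm", "arguments": {
  "increments": [-4.75,0,0,0,0,0,-4.75,0,0,0,0,0,-4.75,0,0,0,0,0,-4.75,0,0,0,0,0,0.24,1.48,-3.68,0.038,0,0,0.24,1.34,-3.73,0.038,0,0,0.24,1.19,-3.78,0.038,0,0,0.24,1.05,-3.82,0.038,0,0,0.24,0.9,-3.86,0.038,0,0,0.25,0.76,-3.89,0.038,0,0,0.25,0.6,-3.9,0.038,0,0,0.25,0.46,-3.94,0.038,0,0]
}}

```text
time: 24.95
position: [0.7464, -0.0038, 0.2724]
tool_rot: [-2.168, 0.1, 2.181]
ft_force: [-0.7, -0.0, -1.8]
grip_width: 0.269
```

>>> {"name": "step_arm", "arguments": {
  "increments": [0,0,0,0,0,0,0,0,0,0,0,0]
}}

```text
time: 25.2
position: [0.7448, -0.0028, 0.2728]
tool_rot: [-2.169, 0.097, 2.182]
ft_force: [0.3, 0.0, -2.5]
grip_width: 0.275
```

Run:
```python
from h import *
b=bstate()
w=[(76,116,30),(72,110,36)]
plan([blk(x/1e3,0.,z/1e3,a) for x,z,a in w],vmax=3)
```

```text
block chest x,y,z,a [ 0.0752  0.0005  0.1678 -0.3449] F [ 0.3  0.  -2.5] t 25.2
1 x [1.65, 0.01, 1.3, 0.0, 0.132, 0.0]
1 x [1.47, 0.01, 1.5, 0.0, 0.132, 0.0]
1 x [1.26, 0.01, 1.69, 0.0, 0.132, 0.0]
1 x [1.02, 0.01, 1.84, 0.0, 0.132, 0.0]
1 x [0.38, -0.0, 1.74, -0.0, 0.105, -0.0]
rows 5
```

>>> {"name": "step_arm", "arguments": {
  "increments": [1.65,0,1.2,0,0.131,0,1.5,0,1.4,0,0.131,0,1.25,0,1.6,0,0.131,0,1.0,0,1.7,0,0.131,0,0.4,0,1.6,0,0.105,0,0,0,0,0,0,0]
}}

```text
time: 25.95
position: [0.6781, 0.0018, 0.1918]
tool_rot: [-2.754, 0.128, 1.428]
ft_force: [-0.5, -0.4, -3.1]
grip_width: 0.271
```

Run:
```python
from h import *
b=bstate(); ov('side','s14.png',*b,(190,70,430,270))
w=[(48,84,36),(36,76,34)]
plan([blk(x/1e3,0.,z/1e3,a) for x,z,a in w],vmax=2.5)
```

```text
block chest x,y,z,a [ 6.95000e-02 -1.50000e-03  1.06000e-01  3.52096e+01] F [-0.5 -0.4 -3.1] t 25.95
1 x [0.32, -0.02, 1.88, 0.001, 0.003, -0.001]
1 x [0.31, -0.02, 1.88, 0.001, 0.003, -0.001]
1 x [-0.05, 0.0, 1.07, 0.0, -0.035, -0.0]
rows 3
```

View pics/o_s14.png

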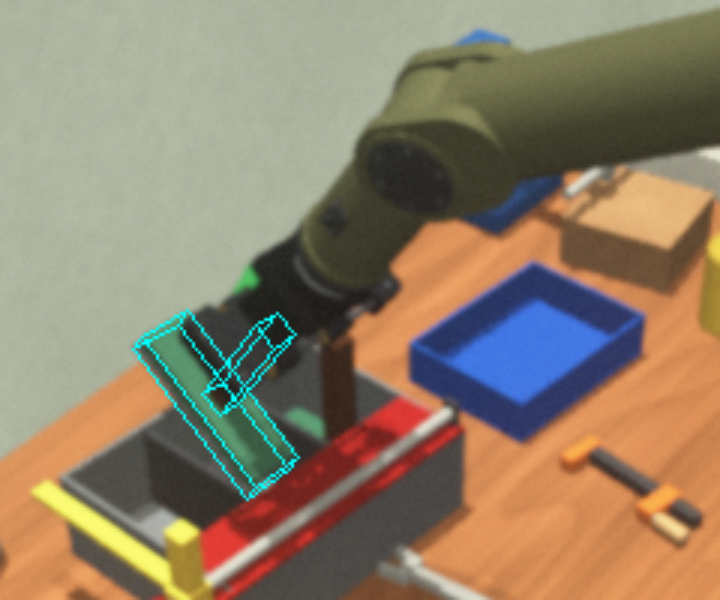

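>>> {"name": "step_arm", "arguments": {
  "increments": [0.32,0,1.88,0,0,0,0.32,0,1.88,0,0,0,-0.05,0,0.7,0,-0.03,0,0,0,0,0,0,0]
}}

```text
time: 26.5
position: [0.6553, 0.0054, 0.1693]
tool_rot: [-2.738, 0.123, 1.447]
ft_force: [0.5, 0.5, -3.5]
grip_width: 0.272
```

Run:
```python
from h import *
b=bstate(); ov('side','s15.png',*b,(190,70,430,270))
from ins import clr; print(clr(b[0]*1e3,b[2]*1e3,np.radians(b[3])))
w=[(24,69,31),(12,58,24),(4,46,12),(2,34,0)]
plan([blk(x/1e3,0,z/1e3,a) for x,z,a in w],vmax=2.0)
```

```text
block chest x,y,z,a [4.50000e-02 6.00000e-04 8.26000e-02 3.42949e+01] F [ 0.5  0.5 -3.5] t 26.5
24.413111231467404
1 x [-0.05, 0.06, 1.9, -0.0, -0.058, 0.001]
1 x [0.4, -0.0, 0.32, -0.0, -0.122, 0.0]
1 x [0.5, 0.0, -0.48, 0.0, -0.105, -0.0]
1 x [0.45, 0.0, -0.53, 0.0, -0.105, -0.0]
1 x [0.68, -0.0, -0.87, -0.0, -0.105, 0.0]
1 x [0.59, -0.0, -0.94, -0.0, -0.105, 0.0]
rows 6
```

View pics/o_s15.png

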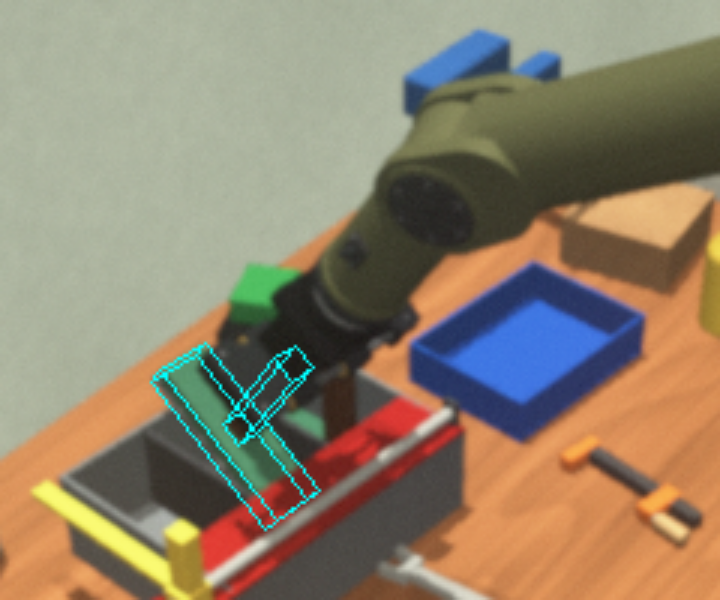

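>>> {"name": "step_arm", "arguments": {
  "increments": [-0.05,0.05,1.9,0,-0.058,0,0.4,0,0.32,0,-0.122,0,0,0,0,0,0,0]
}}

```text
time: 26.92
position: [0.64, 0.006, 0.1539]
tool_rot: [-2.592, 0.116, 1.679]
ft_force: [0.5, 0.9, -3.2]
grip_width: 0.272
```

Run:
```python
from h import *
b=bstate(); ov('side','s16.png',*b,(190,70,430,270))
from ins import clr; print(clr(b[0]*1e3,b[2]*1e3,np.radians(b[3])))
w=[(12,56,22),(4,46,12),(2,34,0)]
plan([blk(x/1e3,0,z/1e3,a) for x,z,a in w],vmax=2.0)
```

```text
block chest x,y,z,a [ 1.35000e-02 -1.00000e-04  5.80000e-02  2.41213e+01] F [ 0.5  0.9 -3.2] t 26.925
16.0
1 x [0.11, -0.01, -0.31, -0.001, -0.037, 0.001]
1 x [0.39, -0.0, -0.35, -0.0, -0.087, 0.0]
1 x [0.36, -0.0, -0.39, -0.0, -0.087, 0.0]
1 x [0.68, -0.0, -0.87, -0.0, -0.105, 0.0]
1 x [0.59, -0.0, -0.94, -0.0, -0.105, 0.0]
rows 5
```

View pics/o_s16.png

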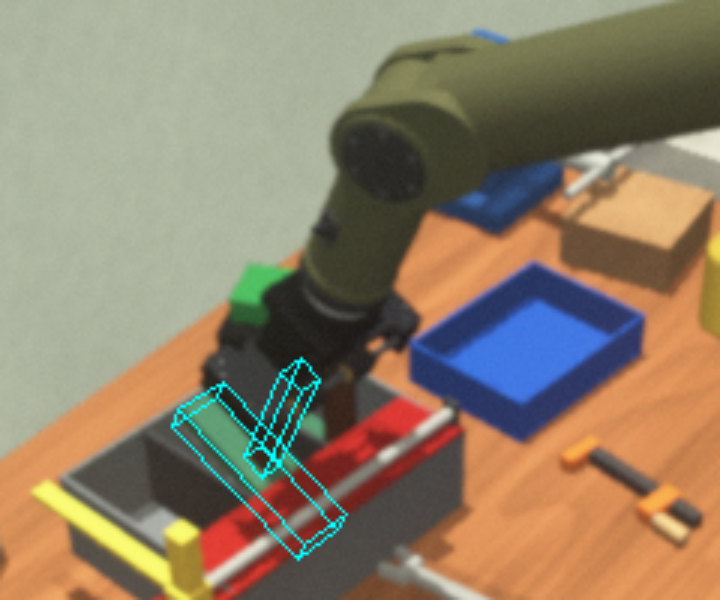

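>>> {"name": "step_arm", "arguments": {
  "increments": [0.15,0,-0.3,0,-0.04,0,0.4,0,-0.35,0,-0.087,0,0.4,0,-0.4,0,-0.087,0,0.65,0,-0.87,0,-0.105,0,0.6,0,-0.94,0,-0.105,0,0,0,0,0,0,0,0.8,0,0,0,0,0,0.8,0,0,0,0,0,0,0,0,0,0,0]
}}

```text
time: 28.1
position: [0.6678, 0.0031, 0.1203]
tool_rot: [-2.167, 0.099, 2.185]
ft_force: [-0.0, -0.2, -3.1]
grip_width: 0.275
```

Run:
```python
from h import *
b=bstate(); ov('side','s17.png',*b,(190,70,430,270)); snap('wrist','w17.png')
```

```text
block chest x,y,z,a [-0.0023 -0.0008  0.0153 -0.4786] F [-0.  -0.2 -3.1] t 28.1
```

View pics/w17.png

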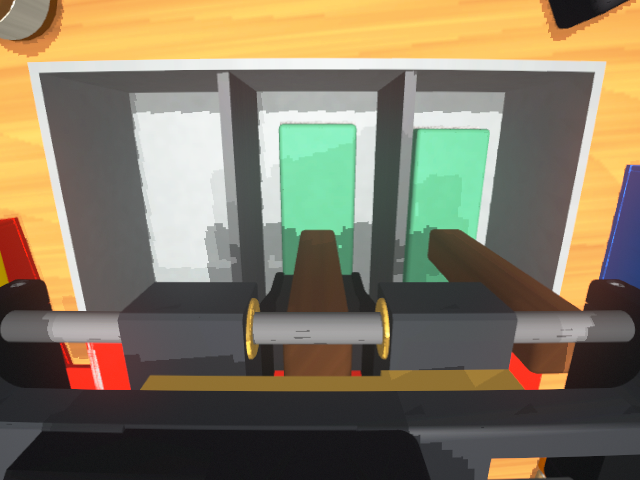

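>>> {"name": "step_arm", "arguments": {
  "increments": [0.3,0,0,0,0,0,0.3,0,0,0,0,0,0.3,0,0,0,0,0,0,0,0,0,0,0]
}}

```text
time: 28.7
position: [0.6687, 0.0032, 0.1111]
tool_rot: [-2.165, 0.098, 2.185]
ft_force: [0.6, 0.8, -3.3]
grip_width: 0.271
```

>>> {"name": "step_arm", "arguments": {
  "increments": [0.15,0,0,0,0,0,0,0,0,0,0,0]
}}

```text
time: 28.95
position: [0.669, 0.0032, 0.1101]
tool_rot: [-2.166, 0.098, 2.184]
ft_force: [0.1, -0.3, -3.5]
grip_width: 0.275
```

>>> {"name": "step_arm", "arguments": {
  "increments": [0.15,0,0,0,0,0,0,0,0,0,0,0]
}}

```text
time: 29.2
position: [0.669, 0.0033, 0.1099]
tool_rot: [-2.167, 0.098, 2.183]
ft_force: [-4.1, 1.4, 5.1]
grip_width: 0.273
```

>>> {"name": "step_arm", "arguments": {
  "increments": [0,0,0,0,0,0,0,0,0,0,0,0,0,0,0,0,0,0,0,0,0,0,0,0,-3,0,0,0,0,0,-4.5,0,0,0,0,0,-5,0,0,0,0,0,-5,0,0,0,0,0,0,0,0,0,0,0],
  "fingers": 50
}}

```text
time: 30.32
position: [0.6726, 0.0038, 0.2891]
tool_rot: [-2.176, 0.097, 2.173]
ft_force: [-0.3, 0.4, -0.1]
grip_width: 0.498
```

Run:
```python
from h import *
s=st(); ov('side','s18.png',-.002,0,.005,0,(190,100,490,320),2.6); p=snap('scene','sc18.png'); pw=snap('wrist','w18.png')
import pickle; pickle.dump(pw,open('pw18.pkl','wb'))
for n in ['side','scene']:
  p=cam(n)
  for k in ['block0','wrench0','clamp0']:
    r=ctrl.spot_point(n,k); print(n,k,[(round(a['score'],2),c2w(p,a['xyz']).round(3)) for a in r])
for k in ['tray_blue','tray_red']:
  for n in ['side','scene']:
    p=cam(n)
    for r in ctrl.silhouettes(n,k)[:1]:
      ys,xs=np.nonzero(r['pixels']); pts=np.array([atz(p,(x,y),.05)[:2] for x,y in zip(xs,ys)])
      print(n,k,r['score'],cv2.minAreaRect((pts*1000).astype(np.float32)))
```

```text
t 30.32 pos [0.6726 0.0038 0.2891] rot [-2.176  0.097  2.173] F [-0.3  0.4 -0.1] g 0.498
side block0 [(0.86, array([ 0.659, -0.094,  0.004])), (0.8, array([ 0.675, -0.001,  0.002]))]
side wrench0 [(0.67, array([ 0.467, -0.028,  0.001])), (0.17, array([0.67 , 0.002, 0.006]))]
side clamp0 [(0.57, array([ 0.426, -0.252, -0.005]))]
scene block0 [(0.6, array([0.671, 0.004, 0.007])), (0.58, array([ 0.656, -0.096,  0.01 ])), (0.58, array([0.388, 0.548, 0.002])), (0.53, array([0.677, 0.096, 0.006])), (0.3, array([0.586, 0.19 , 0.167]))]
scene wrench0 [(0.65, array([ 0.468, -0.026,  0.005])), (0.58, array([0.388, 0.549, 0.003]))]
scene clamp0 [(0.6, array([ 0.424, -0.251, -0.   ]))]
side tray_blue 0.75 ((602.6289672851562, -322.3187255859375), (253.17579650878906, 189.64808654785156), 85.57575225830078)
scene tray_blue 0.57 ((625.986328125, -333.59368896484375), (228.612060546875, 167.7332763671875), 84.8580093383789)
side tray_red 0.77 ((610.8428344726562, 360.931884765625), (182.41888427734375, 221.88662719726562), 2.1752512454986572)
scene tray_red 0.65 ((633.2647094726562, 352.46588134765625), (169.7867889404297, 201.66879272460938), 2.076748847961426)
```

View pics/o_s18.png

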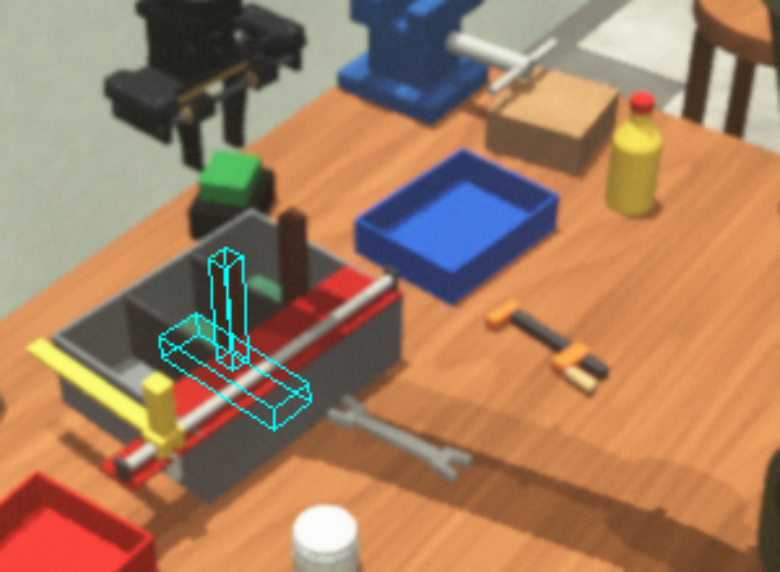

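View pics/w18.png

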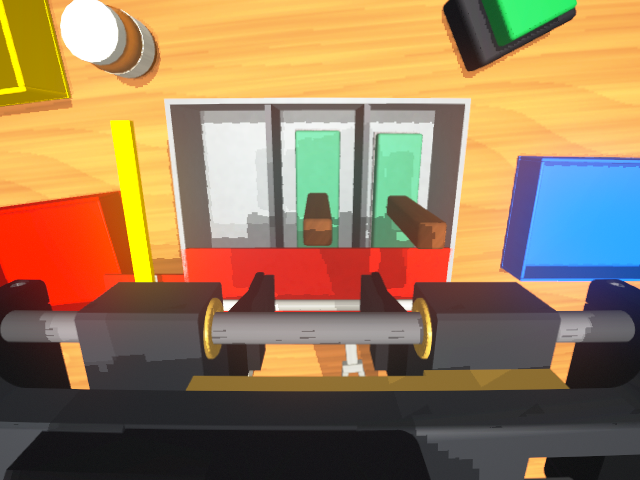

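Run:
```python
from h import *
R=Rt(-np.pi/2+.017)
plan([([.470,-.026,.24],R),([.470,-.026,.04],R)],vmax=5.)
```

```text
1 x [0.9, 0.94, 3.93, -0.021, 0.002, 0.0]
1 x [0.89, 0.86, 3.95, -0.021, 0.002, 0.0]
1 x [0.89, 0.77, 3.97, -0.021, 0.002, 0.0]
1 x [0.88, 0.69, 3.99, -0.021, 0.002, 0.0]
1 x [0.88, 0.6, 4.0, -0.021, 0.002, 0.0]
4 x [5.0, 0.0, 0.0, 0, 0, 0]
rows 9
```

>>> {"name": "step_arm", "arguments": {
  "increments": [0.9,0.94,3.93,-0.021,0,0,0.9,0.86,3.95,-0.021,0,0,0.9,0.77,3.97,-0.021,0,0,0.9,0.69,4.0,-0.021,0,0,0.9,0.6,4.0,-0.021,0,0,0,0,0,0,0,0,0,0,0,0,0,0],
  "fingers": 70
}}

```text
time: 31.85
position: [0.4706, -0.0258, 0.2409]
tool_rot: [2.208, 0.017, -2.221]
ft_force: [0.5, -0.7, -0.4]
grip_width: 0.699
```

Run:
```python
from h import *
s=st(); p=snap('wrist','w19.png')
for n in ['wrench0','clamp0']:
    r=ctrl.spot_point('wrist',n); print(n,[(round(a['score'],2),c2w(p,a['xyz']).round(3)) for a in r])
    for r in ctrl.silhouettes('wrist',n):
        if r['score']<.4: continue
        ys,xs=np.nonzero(r['pixels'])
        pts=np.array([atz(p,(x,y),.012)[:2] for x,y in zip(xs,ys)])
        rr=cv2.minAreaRect((pts*1000).astype(np.float32))
        print(n,round(r['score'],2),'minrect',np.round(rr[0],1),np.round(rr[1],1),round(rr[2],2))
plan([([.470,-.026,.04],Rt(-np.pi/2+.017))],vmax=5.)
```

```text
t 31.85 pos [ 0.4706 -0.0258  0.2409] rot [ 2.208  0.017 -2.221] F [ 0.5 -0.7 -0.4] g 0.699
wrench0 [(0.83, array([ 0.471, -0.025,  0.003]))]
wrench0 0.58 minrect [473. -26.] [156.7  33.6] 0.6
clamp0 [(0.68, array([ 0.422, -0.245,  0.001]))]
clamp0 0.72 minrect [ 438.1 -240.2] [ 51.3 125.9] 79.26
1 x [4.01, 0.02, -0.02, -0.0, 0.002, 0.0]
1 x [4.01, 0.01, -0.01, -0.0, 0.002, 0.0]
1 x [4.01, 0.01, -0.01, -0.0, 0.002, 0.0]
1 x [4.01, 0.01, -0.0, -0.0, 0.002, 0.0]
1 x [4.01, 0.01, 0.0, -0.0, 0.002, 0.0]
rows 5
```

View pics/w19.png

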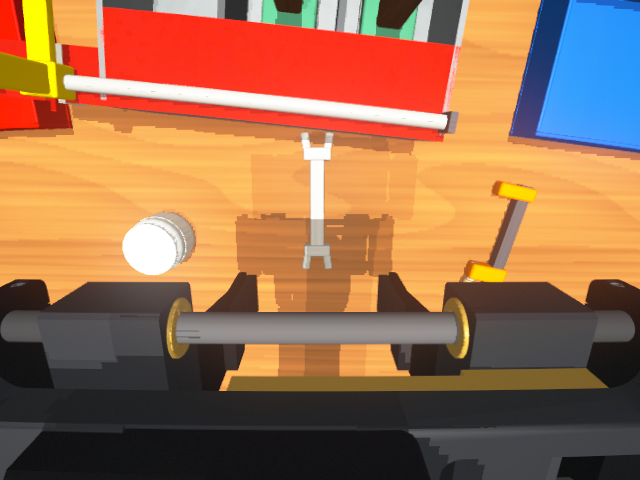

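Spanner centred and aligned. Descending.

>>> {"name": "step_arm", "arguments": {
  "increments": [5,0,0,0,0.002,0,5,0,0,0,0.002,0,5,0,0,0,0.002,0,5,0,0,0,0,0,2,0,0,0,0,0,0,0,0,0,0,0,0,0,0,0,0,0]
}}

```text
time: 32.98
position: [0.4699, -0.0255, 0.0211]
tool_rot: [2.214, 0.018, -2.215]
ft_force: [0.3, -0.7, -0.6]
grip_width: 0.698
```

>>> {"name": "step_arm", "arguments": {
  "increments": [1.0,0,0,0,0,0,0.8,0,0,0,0,0,0,0,0,0,0,0,0,0,0,0,0,0]
}}

```text
time: 33.48
position: [0.4687, -0.0257, 0.0022]
tool_rot: [2.212, 0.017, -2.217]
ft_force: [0.5, -0.6, -0.0]
grip_width: 0.695
```

>>> {"name": "step_arm", "arguments": {
  "increments": [0,0,0,0,0,0,0,0,0,0,0,0,0,0,0,0,0,0,0,0,0,0,0,0,0,0,0,0,0,0,0,0,0,0,0,0,0,0,0,0,0,0,0,0,0,0,0,0],
  "fingers": 0,
  "force": 35
}}

```text
time: 34.48
position: [0.4687, -0.0256, 0.0022]
tool_rot: [2.212, 0.017, -2.217]
ft_force: [-0.2, -0.2, -0.3]
grip_width: 0.174
```

Run:
```python
from h import *
s=st(); print(np.round(s['joint_positions'],2)); P=np.array(s['position'])
pw=None
import pickle
p=pickle.load(open('pw18.pkl','rb'))
R=Rt(-.09)
plan([(P+[0,0,.17],None,4),([.618,-.346,.17],R,10)])
```

```text
t 34.48 pos [ 0.4687 -0.0256  0.0022] rot [ 2.212  0.017 -2.217] F [-0.2 -0.2 -0.3] g 0.174
[ 0.52  0.22 -0.56  2.09  0.15  0.87 -1.68]
4 x [-4.25, -0.0, 0.01, 0, 0, 0]
1 x [0.02, 3.23, -1.45, -0.147, 0.0, 0.0]
1 x [0.02, 3.4, -0.96, -0.147, 0.0, 0.0]
1 x [0.02, 3.51, -0.45, -0.147, 0.0, 0.0]
1 x [0.02, 3.53, 0.07, -0.147, 0.0, 0.0]
1 x [0.02, 3.49, 0.58, -0.147, 0.0, 0.0]
1 x [0.02, 3.36, 1.08, -0.147, 0.0, 0.0]
1 x [0.02, 3.17, 1.56, -0.147, 0.0, 0.0]
1 x [0.02, 2.91, 2.01, -0.147, 0.0, 0.0]
1 x [0.02, 2.58, 2.41, -0.147, 0.0, 0.0]
1 x [0.02, 2.2, 2.76, -0.147, 0.0, 0.0]
rows 14
```

>>> {"name": "step_arm", "arguments": {
  "increments": [-2,0,0,0,0,0,-5,0,0,0,0,0,-5,0,0,0,0,0,-5,0,0,0,0,0,0,0,0,0,0,0]
}}

```text
time: 35.1
position: [0.4718, -0.0259, 0.1761]
tool_rot: [2.22, 0.015, -2.207]
ft_force: [-0.7, 0.6, -1.1]
grip_width: 0.177
```

Run:
```python
from h import *
st(); p=snap('side','s20.png'); im=cv2.imread('pics/s20.png'); cv2.imwrite('pics/s20c.png',cv2.resize(im[100:330,220:460],None,fx=2.5,fy=2.5))
```

```text
t 35.1 pos [ 0.4718 -0.0259  0.1761] rot [ 2.22   0.015 -2.207] F [-0.7  0.6 -1.1] g 0.177
```

View pics/s20c.png

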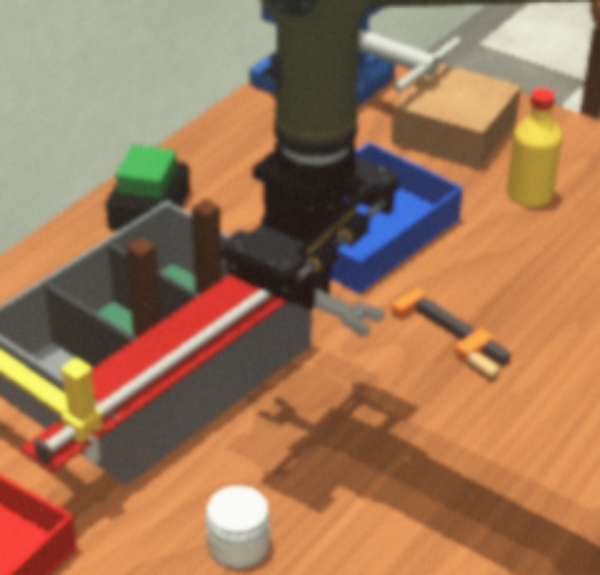

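>>> {"name": "step_arm", "arguments": {
  "increments": [0,3.23,-1.45,-0.147,0,0,0,3.4,-0.96,-0.147,0,0,0,3.51,-0.45,-0.147,0,0,0,3.53,0.07,-0.147,0,0,0,3.49,0.58,-0.147,0,0,0,3.36,1.08,-0.147,0,0,0,3.17,1.56,-0.147,0,0,0,2.91,2.01,-0.147,0,0,0,2.58,2.41,-0.147,0,0,0,2.2,2.76,-0.147,0,0,0,0,0,0,0,0,0,0,0,0,0,0]
}}

```text
time: 36.65
position: [0.6181, -0.3445, 0.1692]
tool_rot: [1.273, 1.174, -1.275]
ft_force: [0.6, 1.2, -0.4]
grip_width: 0.177
```

Run:
```python
from h import *
st(); p=snap('wrist','w21.png'); snap('side','s21.png')
r=ctrl.spot_point('wrist','tray_blue'); print([(round(a['score'],2),c2w(p,a['xyz']).round(3)) for a in r])
plan([([.618,-.346,.06],Rt(-.09),4)])
```

```text
t 36.65 pos [ 0.6181 -0.3445  0.1692] rot [ 1.273  1.174 -1.275] F [ 0.6  1.2 -0.4] g 0.177
[]
1 x [2.78, -0.01, 0.05, 0.001, -0.0, 0.001]
1 x [2.78, -0.01, 0.05, 0.001, -0.0, 0.001]
1 x [2.78, -0.01, 0.05, 0.001, -0.0, 0.001]
1 x [2.78, -0.01, 0.05, 0.001, -0.0, 0.001]
rows 4
```

View pics/w21.png

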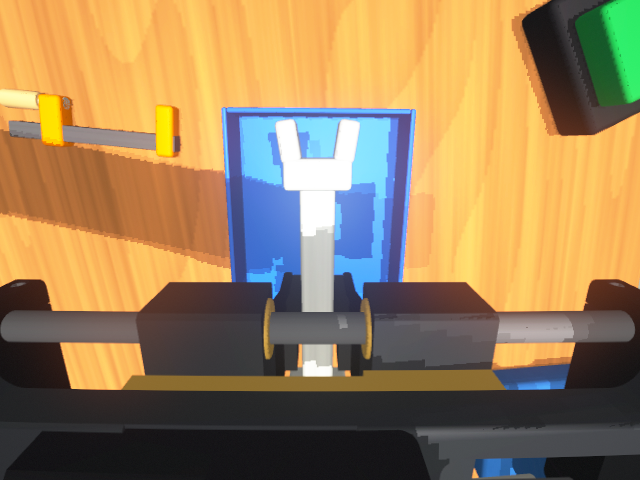

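View pics/s21.png

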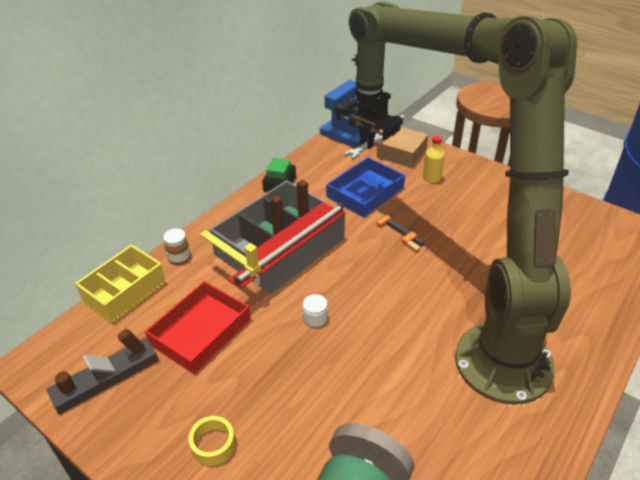

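Run:
```python
from h import *
p=cam('wrist'); a=atz(p,(222,108),.05);b=atz(p,(414,110),.05); print(a,b); d=(b-a)/np.linalg.norm(b-a); print(np.linalg.norm(b-a),np.arctan2(d[1],d[0]))
n=np.array([d[1],-d[0],0]); print('centre',(a+b)/2+n*.1)
```

```text
[ 0.55351799 -0.24035182  0.05      ] [ 0.7011258  -0.25441731  0.05      ]
0.148276443260519 -0.09500269036711204
centre [ 0.61783591 -0.34693363  0.05      ]
```

Tray centre confirmed at (0.618, −0.347). Lowering into it, then releasing.

>>> {"name": "step_arm", "arguments": {
  "increments": [4,0,0.05,0,0,0,4,0,0.05,0,0,0,4,0,0.05,0,0,0,2.5,0,0,0,0,0,0.7,0,0,0,0,0,0,0,0,0,0,0]
}}

```text
time: 37.55
position: [0.6188, -0.3468, 0.0203]
tool_rot: [1.271, 1.169, -1.273]
ft_force: [-0.2, -0.3, -1.6]
grip_width: 0.177
```

>>> {"name": "step_arm", "arguments": {
  "increments": [0.8,0,0,0,0,0,0.4,0,0,0,0,0,0,0,0,0,0,0]
}}

```text
time: 37.92
position: [0.6183, -0.3472, 0.0076]
tool_rot: [1.272, 1.17, -1.274]
ft_force: [0.3, -0.3, -1.0]
grip_width: 0.181
```

>>> {"name": "step_arm", "arguments": {
  "increments": [0,0,0,0,0,0,0,0,0,0,0,0,0,0,0,0,0,0,0,0,0,0,0,0,-4,0,0,0,0,0,-5,0,0,0,0,0,-5,0,0,0,0,0,-5,0,0,0,0,0,0,0,0,0,0,0],
  "fingers": 60
}}

```text
time: 39.05
position: [0.6216, -0.3482, 0.2039]
tool_rot: [1.273, 1.159, -1.269]
ft_force: [0.7, -0.5, -0.7]
grip_width: 0.599
```

Run:
```python
from h import *
st(); p=snap('wrist','w22.png')
for k in ['clamp0','wrench0']:
    r=ctrl.spot_point('wrist',k); print(k,[(round(a['score'],2),c2w(p,a['xyz']).round(3)) for a in r])
for n in ['side','scene']:
  q=cam(n); ctrl.get_image(n)
  r=ctrl.spot_point(n,'clamp0'); print(n,[(round(a['score'],2),c2w(q,a['xyz']).round(3)) for a in r])
```

```text
t 39.05 pos [ 0.6216 -0.3482  0.2039] rot [ 1.273  1.159 -1.269] F [ 0.7 -0.5 -0.7] g 0.599
clamp0 [(0.62, array([ 0.422, -0.248,  0.005]))]
wrench0 [(0.7, array([ 0.618, -0.345,  0.01 ]))]
side [(0.9, array([ 0.424, -0.251,  0.002]))]
scene [(0.92, array([ 0.424, -0.253, -0.002]))]
```

View pics/w22.png

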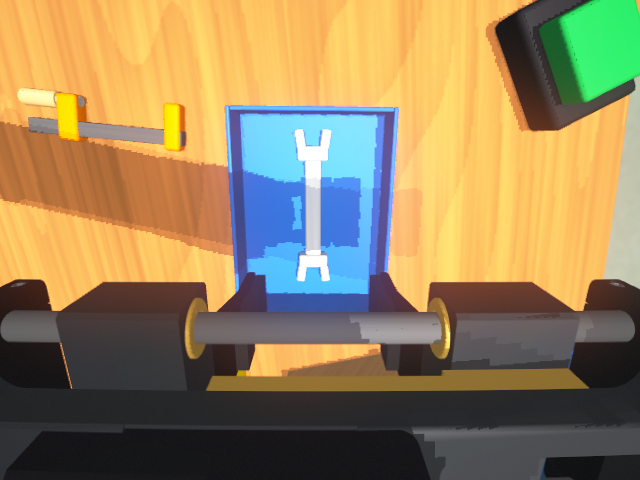

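Run:
```python
from h import *
p=cam('wrist'); a=atz(p,(30,124),.016);b=atz(p,(185,138),.016); print(a,b,(a+b)/2,np.linalg.norm(a-b)); d=b-a; yaw=np.arctan2(d[1],d[0]); print(yaw)
plan([([.424,-.249,.2],Rt(-np.pi/2-.155),11)])
```

```text
[ 0.35031825 -0.23300438  0.016     ] [ 0.49827826 -0.26039636  0.016     ] [ 0.42429826 -0.24670037  0.016     ] 0.15047419743054619
-0.18305843077553635
1 x [-0.03, -1.84, -0.74, 0.149, 0.0, 0.0]
1 x [-0.03, -1.92, -0.46, 0.149, 0.0, 0.0]
1 x [-0.03, -1.97, -0.17, 0.149, 0.0, 0.0]
1 x [-0.03, -1.97, 0.13, 0.149, 0.0, 0.0]
1 x [-0.03, -1.93, 0.42, 0.149, 0.0, 0.0]
1 x [-0.03, -1.85, 0.7, 0.149, 0.0, 0.0]
1 x [-0.03, -1.72, 0.97, 0.149, 0.0, 0.0]
1 x [-0.03, -1.56, 1.22, 0.149, 0.0, 0.0]
1 x [-0.03, -1.36, 1.43, 0.149, 0.0, 0.0]
1 x [-0.04, -1.13, 1.62, 0.149, 0.0, 0.0]
1 x [-0.04, -0.88, 1.77, 0.149, 0.0, 0.0]
rows 11
```

>>> {"name": "step_arm", "arguments": {
  "increments": [0,-1.84,-0.74,0.149,0,0,0,-1.92,-0.46,0.149,0,0,0,-1.97,-0.17,0.149,0,0,0,-1.97,0.13,0.149,0,0,0,-1.93,0.42,0.149,0,0,0,-1.85,0.7,0.149,0,0,0,-1.72,0.97,0.149,0,0,0,-1.56,1.22,0.149,0,0,0,-1.36,1.43,0.149,0,0,0,-1.13,1.62,0.149,0,0,0,-0.88,1.77,0.149,0,0,0,0,0,0,0,0]
}}

```text
time: 40.9
position: [0.4238, -0.249, 0.1977]
tool_rot: [-2.138, 0.164, 2.145]
ft_force: [0.2, 1.0, -0.3]
grip_width: 0.6
```

>>> {"name": "step_arm", "arguments": {
  "increments": [0,0,0,0,0,0]
}}

```text
time: 41.02
position: [0.4253, -0.2495, 0.198]
tool_rot: [-2.14, 0.162, 2.144]
ft_force: [0.8, 0.8, -0.5]
grip_width: 0.602
```

Run:
```python
from h import *
s=st(); print(np.round(s['joint_positions'],2)); p=snap('wrist','w23.png'); import pickle; pickle.dump(p,open('pw23.pkl','wb'))
r=ctrl.spot_point('wrist','clamp0'); print([(round(a['score'],2),c2w(p,a['xyz']).round(3)) for a in r])
```

```text
t 41.02 pos [ 0.4253 -0.2495  0.198 ] rot [-2.14   0.162  2.144] F [ 0.8  0.8 -0.5] g 0.602
[ 0.83  0.02 -0.36  1.85  0.01  1.27 -1.25]
[(0.78, array([ 0.422, -0.245,  0.001]))]
```

View pics/w23.png

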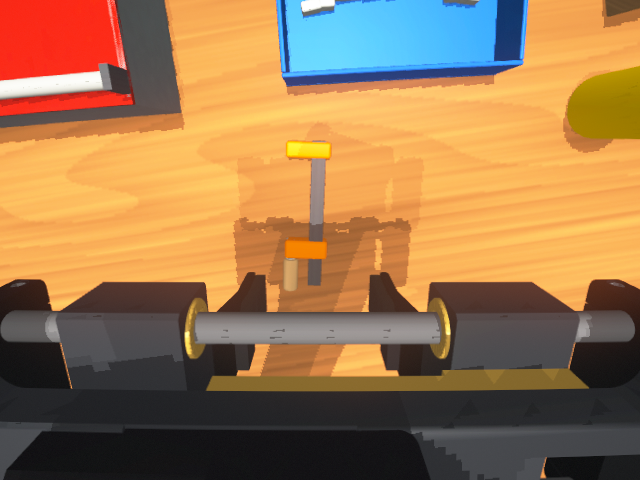

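Run:
```python
from h import *
p=cam('wrist'); 
a=atz(p,(314.5,282),.014);b=atz(p,(318.5,162),.014); d=b-a; yaw=np.arctan2(d[1],d[0]); print(a,b,np.linalg.norm(d),yaw)
# far jaw centre x=66 at pixel rows 150; near jaw x=-35 row 249
j1=atz(p,(319,150),.018); j2=atz(p,(315.5,249),.018); u=(j1-j2)/np.linalg.norm(j1-j2); print(np.linalg.norm(j1-j2), 'origin',j2+u*.035,np.arctan2(u[1],u[0]))
plan([([.424,-.248,.02],Rt(-np.pi/2-.175),4)])
```

```text
[ 0.35297019 -0.23562544  0.014     ] [ 0.47730321 -0.25903677  0.014     ] 0.12651794824289736 -0.18611616844452566
0.09948128929416386 origin [ 0.42528607 -0.24919151  0.018     ] -0.1881027942989467
1 x [4.45, -0.03, 0.03, 0.006, 0.0, 0.0]
1 x [4.45, -0.03, 0.03, 0.006, 0.0, 0.0]
1 x [4.45, -0.03, 0.04, 0.006, 0.0, 0.0]
1 x [4.45, -0.03, 0.04, 0.006, 0.0, 0.0]
rows 4
```

>>> {"name": "step_arm", "arguments": {
  "increments": [4.5,0,0,0.009,0,0,4.5,0,0,0.009,0,0,4.5,0,0,0.009,0,0,4,0,0,0.009,0,0,0,0,0,0,0,0]
}}

```text
time: 41.75
position: [0.4223, -0.2477, 0.0202]
tool_rot: [-2.112, 0.196, 2.129]
ft_force: [0.3, 0.4, 0.2]
grip_width: 0.601
```

Run:
```python
from h import *
s=st(); plan([([.425,-.249,.0035],Rt(-np.pi/2-.187),2)])
```

```text
t 41.75 pos [ 0.4223 -0.2477  0.0202] rot [-2.112  0.196  2.129] F [0.3 0.4 0.2] g 0.601
1 x [0.83, 0.04, -0.15, -0.001, 0.004, 0.002]
1 x [0.84, 0.04, -0.15, -0.001, 0.004, 0.002]
rows 2
```

>>> {"name": "step_arm", "arguments": {
  "increments": [0.83,0.04,-0.15,0,0.004,0,0.84,0.04,-0.15,0,0.004,0,0,0,0,0,0,0,0,0,0,0,0,0]
}}

```text
time: 42.25
position: [0.4276, -0.2508, 0.007]
tool_rot: [-2.129, 0.203, 2.115]
ft_force: [0.9, -0.4, 0.3]
grip_width: 0.601
```

>>> {"name": "step_arm", "arguments": {
  "increments": [0,0,0,0,0,0,0,0,0,0,0,0,0,0,0,0,0,0,0,0,0,0,0,0,0,0,0,0,0,0,0,0,0,0,0,0,0,0,0,0,0,0],
  "fingers": 0,
  "force": 40
}}

```text
time: 43.12
position: [0.4273, -0.2503, 0.0064]
tool_rot: [-2.128, 0.202, 2.115]
ft_force: [-0.2, 2.1, 0.7]
grip_width: 0.155
```

>>> {"name": "step_arm", "arguments": {
  "increments": [-2,0,0,0,0,0,-4.5,0,0,0,0,0,-5,0,0,0,0,0,-5,0,0,0,0,0,-5,0,0,0,0,0,-4,0,0,0,0,0,0,0,0,0,0,0]
}}

```text
time: 44.0
position: [0.4272, -0.2514, 0.2645]
tool_rot: [-2.135, 0.207, 2.111]
ft_force: [0.5, -0.3, -3.0]
grip_width: 0.156
```

Run:
```python
from h import *
s=st(); snap('side','s24.png'); snap('wrist','w24.png')
im=cv2.imread('pics/side0.png'); p=cam('side')
for k,n in [('tray_red','side'),('tray_red','scene')]:
    ctrl.get_image(n); r=ctrl.silhouettes(n,k)[0]; m=r['pixels'].astype(np.uint8)
    c=max(cv2.findContours(m,cv2.RETR_EXTERNAL,cv2.CHAIN_APPROX_NONE)[0],key=cv2.contourArea); ap=cv2.approxPolyDP(c,4,True)[:,0]
    print(n,[(tuple(q),atz(cam(n),q,.05)[:2].round(3)) for q in ap])
```

```text
t 44.0 pos [ 0.4272 -0.2514  0.2645] rot [-2.135  0.207  2.111] F [ 0.5 -0.3 -3. ] g 0.156
side [((np.int32(205), np.int32(282)), array([0.696, 0.257])), ((np.int32(145), np.int32(331)), array([0.694, 0.453])), ((np.int32(152), np.int32(346)), array([0.647, 0.473])), ((np.int32(191), np.int32(372)), array([0.524, 0.468])), ((np.int32(250), np.int32(318)), array([0.525, 0.277])), ((np.int32(247), np.int32(304)), array([0.561, 0.248]))]
scene [((np.int32(171), np.int32(221)), array([ 0.639, -0.403])), ((np.int32(209), np.int32(246)), array([ 0.657, -0.261])), ((np.int32(218), np.int32(240)), array([ 0.63 , -0.251])), ((np.int32(181), np.int32(215)), array([ 0.609, -0.391]))]
```

View pics/s24.png

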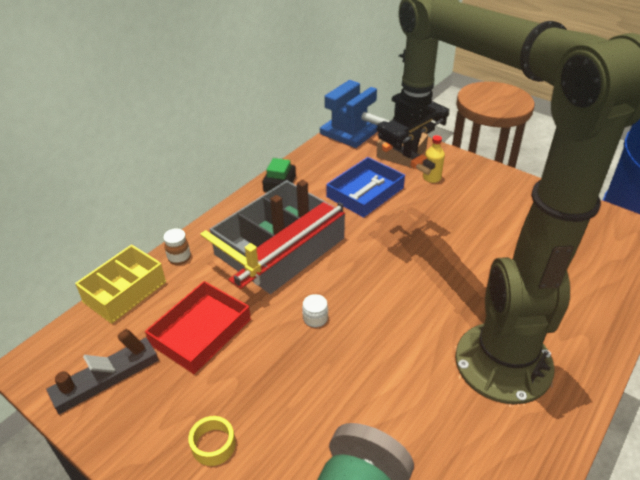

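View pics/w24.png

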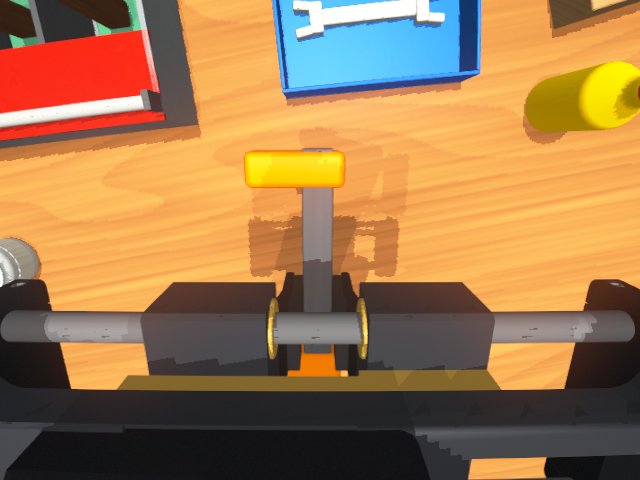

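Run:
```python
from h import *
plan([([.634,.356,.245],Rt(.02),14)])
```

```text
1 x [0.11, -4.53, -0.65, -0.127, -0.0, -0.0]
1 x [0.11, -4.41, -1.22, -0.127, -0.0, -0.0]
1 x [0.11, -4.22, -1.77, -0.127, -0.0, -0.0]
1 x [0.11, -3.97, -2.29, -0.127, -0.0, -0.0]
1 x [0.11, -3.64, -2.77, -0.127, -0.0, -0.0]
1 x [0.11, -3.26, -3.21, -0.127, -0.0, -0.0]
1 x [0.11, -2.83, -3.6, -0.127, -0.0, -0.0]
1 x [0.11, -2.35, -3.93, -0.127, -0.0, -0.0]
1 x [0.11, -1.83, -4.2, -0.127, -0.0, -0.0]
1 x [0.11, -1.28, -4.4, -0.127, -0.0, -0.0]
1 x [0.11, -0.71, -4.52, -0.127, -0.0, -0.0]
1 x [0.11, -0.13, -4.58, -0.127, -0.0, -0.0]
1 x [0.11, 0.45, -4.56, -0.127, -0.0, -0.0]
1 x [0.11, 1.02, -4.46, -0.127, -0.0, -0.0]
rows 14
```

>>> {"name": "step_arm", "arguments": {
  "increments": [0.11,-4.53,-0.65,-0.127,0,0,0.11,-4.41,-1.22,-0.127,0,0,0.11,-4.22,-1.77,-0.127,0,0,0.11,-3.97,-2.29,-0.127,0,0,0.11,-3.64,-2.77,-0.127,0,0,0.11,-3.26,-3.21,-0.127,0,0,0.11,-2.83,-3.6,-0.127,0,0,0.11,-2.35,-3.93,-0.127,0,0,0.11,-1.83,-4.2,-0.127,0,0,0.11,-1.28,-4.4,-0.127,0,0,0.11,-0.71,-4.52,-0.127,0,0,0.11,-0.13,-4.58,-0.127,0,0]
}}

```text
time: 45.8
position: [0.606, 0.2695, 0.2473]
tool_rot: [1.38, 1.086, -1.376]
ft_force: [1.4, -0.7, -2.4]
grip_width: 0.158
```

>>> {"name": "step_arm", "arguments": {
  "increments": [0.11,0.45,-4.56,-0.127,0,0,0.11,1.02,-4.46,-0.127,0,0,0,0,0,0,0,0,0,0,0,0,0,0]
}}

```text
time: 46.3
position: [0.6356, 0.3547, 0.2452]
tool_rot: [1.197, 1.212, -1.195]
ft_force: [0.6, -0.9, -2.4]
grip_width: 0.157
```

Run:
```python
from h import *
s=st(); p=snap('wrist','w25.png')
r=ctrl.spot_point('wrist','tray_red'); print([(round(a['score'],2),c2w(p,a['xyz']).round(3)) for a in r])
plan([([.634,.356,.20],Rt(.02))])
```

```text
t 46.3 pos [0.6356 0.3547 0.2452] rot [ 1.197  1.212 -1.195] F [ 0.6 -0.9 -2.4] g 0.157
[(0.72, array([0.626, 0.354, 0.005]))]
1 x [4.64, -0.26, -0.27, -0.005, 0.002, -0.006]
rows 1
```

View pics/w25.png

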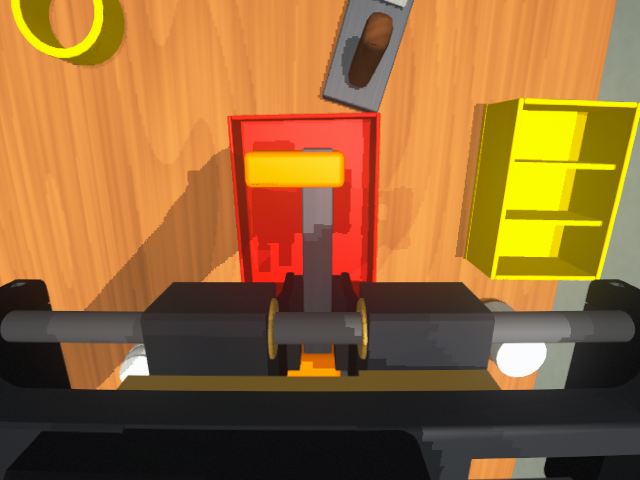

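Run:
```python
from h import *
p=cam('wrist'); a=atz(p,(230,117),.05);b=atz(p,(380,114),.05); d=(b-a)/np.linalg.norm(b-a); print(a,b,np.linalg.norm(b-a),np.arctan2(d[1],d[0]))
n=np.array([d[1],-d[0],0]); print('centre',(a+b)/2+n*.1)
```

```text
[0.5507159  0.44723881 0.05      ] [0.69756224 0.45208943 0.05      ] 0.1469264320620266 0.03301995725240533
centre [0.62744047 0.34971863 0.05      ]
```

>>> {"name": "step_arm", "arguments": {
  "increments": [4.5,0,0.1,-0.012,0,0,4.5,0,0.1,0,0,0,4.5,0,0,0,0,0,4.5,0,0,0,0,0,2.5,0,0,0,0,0,0,0,0,0,0,0,0,0,0,0,0,0]
}}

```text
time: 47.28
position: [0.6383, 0.3537, 0.0442]
tool_rot: [1.193, 1.217, -1.181]
ft_force: [-0.2, 0.2, -1.6]
grip_width: 0.152
```

>>> {"name": "step_arm", "arguments": {
  "increments": [1.5,0,0,0,0,0,1.0,0,0,0,0,0,0.5,0,0,0,0,0,0,0,0,0,0,0]
}}

```text
time: 47.78
position: [0.6371, 0.353, 0.0115]
tool_rot: [1.19, 1.218, -1.184]
ft_force: [0.2, -0.0, -2.6]
grip_width: 0.155
```

>>> {"name": "step_arm", "arguments": {
  "increments": [0.15,0,0,0,0,0,0,0,0,0,0,0]
}}

```text
time: 48.02
position: [0.6375, 0.3533, 0.0107]
tool_rot: [1.191, 1.218, -1.183]
ft_force: [0.1, -0.5, -0.2]
grip_width: 0.154
```

>>> {"name": "step_arm", "arguments": {
  "increments": [0,0,0,0,0,0,0,0,0,0,0,0,0,0,0,0,0,0,0,0,0,0,0,0,-4,0,0,0,0,0,-5,0,0,0,0,0,-5,0,0,0,0,0,-5,0,0,0,0,0,-5,0,0,0,0,0,-5,0,0,0,0,0,0,0,0,0,0,0],
  "fingers": 50
}}

```text
time: 49.4
position: [0.6364, 0.3551, 0.306]
tool_rot: [1.197, 1.216, -1.176]
ft_force: [0.3, 0.4, -0.8]
grip_width: 0.499
```

Run:
```python
from h import *
s=st(); p=snap('wrist','w26.png'); snap('side','s26.png'); snap('scene','sc26.png')
im=cv2.imread('pics/sc26.png')
for k in ['block0','wrench0','clamp0','keeper_grip','tin','tape_roll','glue']:
  for n in ['side','scene']:
    r=ctrl.spot_point(n,k); print(n,k,[(round(a['score'],2),c2w(cam(n),a['xyz']).round(3)) for a in r if a['score']>.4])
```

```text
t 49.4 pos [0.6364 0.3551 0.306 ] rot [ 1.197  1.216 -1.176] F [ 0.3  0.4 -0.8] g 0.499
side block0 [(0.84, array([ 0.661, -0.094,  0.006])), (0.59, array([ 0.672, -0.002,  0.004]))]
scene block0 [(0.75, array([ 0.655, -0.095,  0.007])), (0.57, array([ 0.67 , -0.   ,  0.005]))]
side wrench0 [(0.58, array([ 0.615, -0.344,  0.005]))]
scene wrench0 [(0.55, array([ 0.616, -0.346,  0.005]))]
side clamp0 []
scene clamp0 [(0.72, array([0.636, 0.348, 0.002]))]
side keeper_grip [(0.65, array([0.587, 0.187, 0.168]))]
scene keeper_grip [(0.88, array([0.589, 0.19 , 0.167]))]
side tin [(0.75, array([0.426, 0.151, 0.   ]))]
scene tin [(0.85, array([0.425, 0.153, 0.   ]))]
side tape_roll [(0.61, array([ 0.392,  0.544, -0.002])), (0.41, array([ 0.626,  0.353, -0.002]))]
scene tape_roll [(0.85, array([0.387, 0.548, 0.   ]))]
side glue [(0.81, array([ 0.487, -0.539,  0.003]))]
scene glue [(0.56, array([ 0.485, -0.541,  0.007]))]
```

View pics/w26.png

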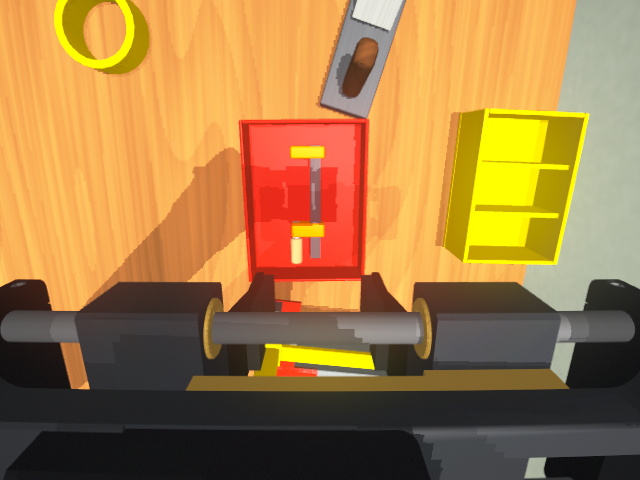

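View pics/sc26.png

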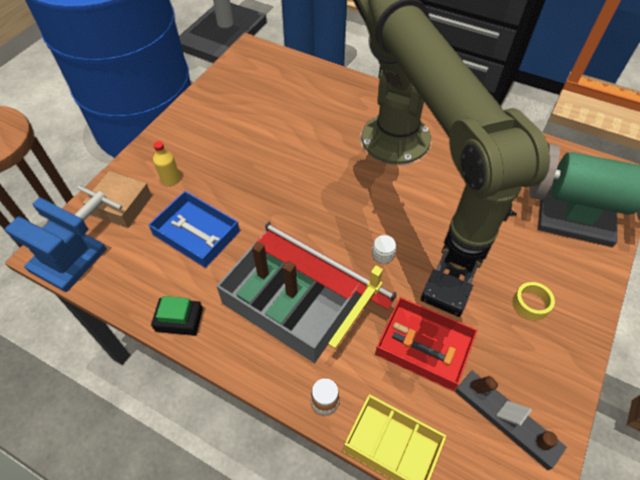

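View pics/s26.png

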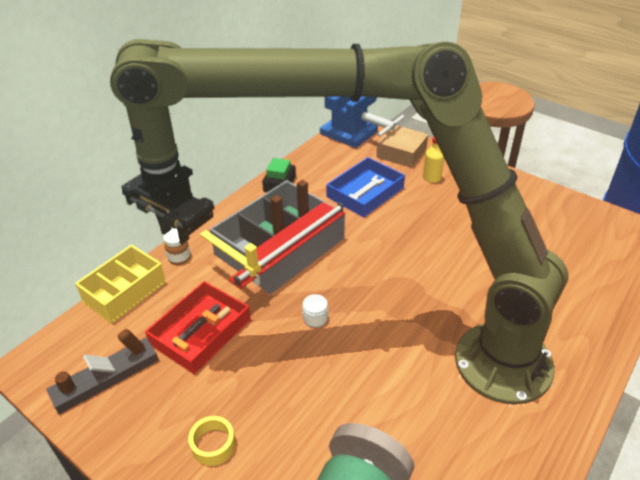

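Run:
```python
from h import *
print(ctrl.close_job()); st()
```

```text
the job is handed in; nothing more can be done
None
the job is handed in; nothing more can be done
```

The bench is cleared and the job was handed in at about 50 s of robot time. I slid the keeper to the mark first and left it there. Both sanding blocks then went in tilted under the half roof, one in the right-hand bay and one in the middle bay. The spanner is in the blue tray and the clamp in the red tray.

- **Blocks, spanner and clamp:** The last pictures from all three cameras show both blocks standing level with handles up. The spanner lies flat in the blue tray and the clamp flat in the red tray. The gripper is empty and clear of everything.
- **Knock during the run:** The spanner was knocked about 5 cm aside partway through. I measured it again before gripping it.
- **Bystanders:** The can, tape roll and glue bottle read the same positions as at the start, within measuring error.
- **Keeper:** The close wrist view put the collar at about 0.178–0.179 m. The mark measured about 0.1805 m and is listed at 0.180 m, so the collar may sit 1–2 mm short. The fixed cameras' last readings were slightly lower still, about 0.175–0.178 m. I left it because the difference is within calibration error and it was to stay where it was put.

The side camera's detector missed the clamp in its last check. It is plainly in the tray in the pictures, and the scene camera's detector found it there.

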